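Rebuild a drying trolley's guide roller

ROBOT

A 6-joint arm with a two-finger parallel gripper is mounted at the origin on the work surface. World frame = base frame: x ahead of the robot, y to its left, z up, the work surface at z = 0. Lengths are in m, angles in rad, forces in N, time in s.
With the tool pointing down it reaches from about 0.3 to 0.95 m from the base axis. Payload 3.1 kg.
Tool frame: the origin (TCP) lies at the centre of the arm's flange, where the gripper is bolted on; the fingertips stand 173 mm ahead of it and the grasp point (between the pads) lies 155 mm ahead of it (r.tip_extent is the z of the fingertips in the tool frame, in m); z points along the fingers, y is the line along which they close (so a half turn about z gives the same grasp; the last joint's range is limited). The gripper opens to 85 mm and grips with 20 to 120 N. Pads are 22 mm wide; open, the fingers measure 114 mm over their backs; the gripper's body (76 mm by 85 mm) begins 54 mm behind the grasp point. The pads swing forward as they close: fully open they stand 13 mm farther back than shut.
Start: joints at [-1.299, 0.308, 1.634, -0, 1.2, -0.07], TCP at [0.209, -0.589, 0.405] pointing down, gripper open.
Joint ranges: [-3.06, 3.06], [-0.79, 1.96], [0.05, 2.63], [-1.19, 4.34], [0.05, 2.64], [-2.94, 2.94]. Speed limits (rad/s): [2.79, 2.79, 3.14, 3.14, 3.14, 3.14].

INTERFACE

Orientations are given as a rotation vector (axis times angle).
In Python, from rig import r gives the robot as it stands.
- The arm moves only by the shell command python3 -m inch 'ROWS'. ROWS is JSON, a list of rows, each a list of 3 entries, a list of its own where there are three numbers: the shift along the tool's x, y, z in m, then the turn about the tool's z in rad, then the opening, from 0 (shut) to 1 (fully open). A call has 1 to 8 rows; each row shifts and turns the commanded pose from where the row before left it, along the tool's axes as they then stand; what a row does not reach is not made up. A row lasts 1/10 s, in which the tool goes at most 50 mm and 8.59 degrees, less where a joint would pass 70% of its speed; a pose out of reach is approached as far as the arm can. A call is refused whole if a number of a shift passes 0.05 or a number of a turn 0.15, either way. A call with a gripper value outside its range is refused whole. The fingers move at their own pace and stop on an object; the grip force is fixed at half the most. Time passes only in rows, so rows that do not move let the fingers close. It gives the time, the measured TCP pose, the force, the opening and the grip force at its end, in the units of the state.
- r.sense(): the state, without advancing time (a new reading comes with each control period).
- r.get_image(name): name is "side" or "top" or "wrist"; returns a dict with "image" (420x560x3 uint8, red, green, blue), "camera_matrix" (3x3 intrinsics, pixels), "R" (3x3) and "t" (3): a world point X has camera coordinates R X + t; the wrist camera has in their place "tool_from_camera" (4x4, takes a point from camera to tool coordinates, whose origin is the TCP and whose axes are the flange's). Camera axes: x right, y down, z forward; pixel columns grow to the right and rows downward; lengths in m; the calibration is good to about 2 mm. A picture is of the moment at which its call begins: read the wrist's pose just before it. There is no depth.
- r.sign_off(): hands the job in; it is judged then, once.
The state is a dict: "clock": time; "joint_pos": joint angles; "dq": joint speeds; "joint_efforts": joint torques, N m; "ee_pos": TCP position; "orientation": TCP orientation; "force": force on the tool from outside, world axes, zero at the start; "wrist_torque": the same for the moment, N m; "finger_gap": finger opening in m; "grasp_force": force on a finger pad.
Only numpy, scipy, OpenCV 4.12 (cv2) and the standard library are available. Lean on these libraries where they do the work, as an engineer would, in place of code of your own. Each camera call takes 0.05 s, during which the arm holds its last target. There are 200 camera calls.

TASK

Rebuild the drying trolley's guide roller on its leaning axle: take the rings from the pocket tray and thread them down the axle in order - first the widest ring, then the tall roller, then the smallest collar. Lower each one gently fully home, without letting it drop, so that it sits flat against the axle's flange or the ring below before the next goes on. Leave the spare bolt in the tray and do not disturb the other things on the bench.

Things in the scene. Friction and masses are not known exactly. Their poses are not given: they have to be found in the camera images.
- axle: Steel axle pin on a dark steel bracket, leaning 30 degrees, free end towards the robot. Pin diameter 16 mm, 68 mm long from its flange, the last 8 mm tapering to 6 mm. Origin: pin centre in the flange face (diameter 60 mm, square to the pin), 78 mm above the bench. z along the pin to its free end, y level. Rings in place have their undersides at z = 0 (widest), 18 mm (roller), 42 mm (collar).
- bracket: The bracket under the axle, fixed to the bench; base plate 130 by 100 mm, 10 mm thick. Origin on the bench straight below the axle origin; the axle leans to its -x.
- axle_tip (a point): Centre of the pin's free end, 68 mm from the flange face.
- tray: Black pocket tray fixed to the bench: 72 mm (x) by 305 mm (y), with four pockets in a row along y, centres at y = -112.5, -37.5, 37.5 and 112.5 mm, each 62 by 70 mm. Origin at the centre of its underside; z up; pocket floors at 6 mm, rims at 11 mm.
- backing_ring: Widest ring, steel: outer diameter 50 mm, bore 20 mm, height 18 mm; it lies flat in one of the tray's four pockets (any of them), its underside on the pocket floor. Origin: centre of its underside, z along its axis.
- backing_ring_mid (a point): Centre of the widest ring (half its height, on its axis).
- roller: Guide roller, the tallest ring, white nylon: outer diameter 42 mm, bore 20 mm, height 24 mm; it lies flat in one of the tray's four pockets (any of them), its underside on the pocket floor. Origin: centre of its underside, z along its axis.
- roller_mid (a point): Centre of the roller.
- collar: Smallest ring, a steel collar: outer diameter 30 mm, bore 20 mm, height 14 mm; it lies flat in one of the tray's four pockets (any of them), its underside on the pocket floor. Origin: centre of its underside, z along its axis.
- collar_mid (a point): Centre of the collar.
- bolt: Spare hexagon bolt standing on its head in the remaining pocket: head 36 mm across flats, 14 mm high, shank diameter 20 mm, 40 mm tall in all. Origin under its centre. Stays there.
- grease_jar: Jar, diameter 64 mm, height 60 mm; origin under its centre. Bystander.
- wrench: Wrench lying on the far part of the bench; bystander.
- brush: Brush lying on the far part of the bench; bystander.
- mug: Steel cup, rim diameter 72 mm, height 85 mm; origin under its centre. Bystander.
- castor_wheel: Black castor wheel lying flat, diameter 90 mm, height 36 mm; origin under its centre. Bystander.
- spray: White bottle, diameter 60 mm, height 170 mm; origin under its centre. Bystander.
Things that resemble listed ones, but are neither listed nor needed, are in the scene too. Leave any turquoise look-alike of the bracket alone. Leave any blue look-alike of the backing_ring alone.

How it is judged:
By the outcome, as a careful person would: the job done as asked, in the order asked, and still so for the second after the job is handed in, with the robot touching nothing.
It also fails if it takes over 72 s, if anything falls off the work surface, if the arm or the gripper's body presses on something with over 40 N, if the wrist force passes 120 N, or if a joint passes its speed limit or range.

## Working session

There is one attempt and no reset: what is moved stays moved. The work goes in short steps, Python scripts to look and compute and a shell command to move; the robot and the scene stay as the last step left them, time stands still between calls to the robot, and variables do not carry over. Pictures are saved under pics/ and viewed, at most 10 in all, crops included, and the job is handed in when it is done.

```bash
mkdir -p pics
cat > h.py <<'E'
import numpy as np, cv2
from scipy.spatial.transform import Rotation as Ro
from rig import r
def shot(n,f=None):
    s=r.sense(); d=r.get_image(n); K=np.array(d["camera_matrix"])
    if n=="wrist":
        T=np.eye(4);T[:3,:3]=Ro.from_rotvec(s["orientation"]).as_matrix();T[:3,3]=s["ee_pos"]
        W=T@np.array(d["tool_from_camera"]); R=W[:3,:3].T; t=-R@W[:3,3]
    else: R=np.array(d["R"]);t=np.array(d["t"])
    if f: cv2.imwrite("pics/"+f,cv2.cvtColor(d["image"],cv2.COLOR_RGB2BGR)); np.savez("pics/"+f+".npz",K=K,R=R,t=t)
    return d["image"],K,R,t
def load(f):
    z=np.load("pics/"+f+".npz"); return cv2.cvtColor(cv2.imread("pics/"+f),cv2.COLOR_BGR2RGB),z["K"],z["R"],z["t"]
def ray(u,v,K,R,t): return -R.T@t, R.T@np.linalg.solve(K,[u,v,1.])
def onz(u,v,z,K,R,t):
    c,d=ray(u,v,K,R,t); return c+d*(z-c[2])/d[2]
def proj(X,K,R,t):
    p=K@(R@np.array(X,float)+t); return p[:2]/p[2]
def cross(a,b):
    # nearest points of two rays
    (c1,d1),(c2,d2)=a,b; d1=d1/np.linalg.norm(d1);d2=d2/np.linalg.norm(d2)
    s=np.linalg.lstsq(np.c_[d1,-d2],c2-c1,rcond=None)[0]
    p,q=c1+s[0]*d1,c2+s[1]*d2; return (p+q)/2,np.linalg.norm(p-q)
E
python3 - <<'E'
from h import *
for n in("top","side"):
    i,K,R,t=shot(n,n+"0.png"); print(n,K[0,0],-R.T@t,R[2])
print(r.sense(), r.tip_extent)
E
```

```text
top 484.9572837660052 [0.45878008 0.00669275 1.28811345] [ 0.08277125  0.00657697 -0.99654687]
side 415.29213773292355 [ 0.47224528 -0.68941728  0.72075773] [ 0.08243943  0.74770597 -0.65889265]
{'clock': 0.1, 'joint_pos': array([-1.29872389e+00,  3.08937047e-01,  1.63508341e+00,  1.69098657e-05,
        1.19973581e+00, -6.96745082e-02]), 'dq': array([ 2.06720768e-03, -1.11303412e-03, -2.27237630e-03,  1.15476766e-03,
        6.04931956e-05, -3.54565076e-04]), 'joint_efforts': array([-4.07919724e-04, -4.16406655e+01, -2.77644664e+01, -6.17562978e-05,
        4.01563098e-03, -2.84897780e-06]), 'ee_pos': array([ 0.20934314, -0.58847709,  0.40353813]), 'orientation': array([-3.09371929e+00, -5.33830547e-01,  3.18511921e-04]), 'force': array([ 0.14393145, -0.13726824, -0.91760116]), 'wrist_torque': array([0.06099772, 0.00498529, 0.00675025]), 'grasp_force': 0.0, 'finger_gap': 0.08526247603001068} 0.1734
```

View pics/top0.png

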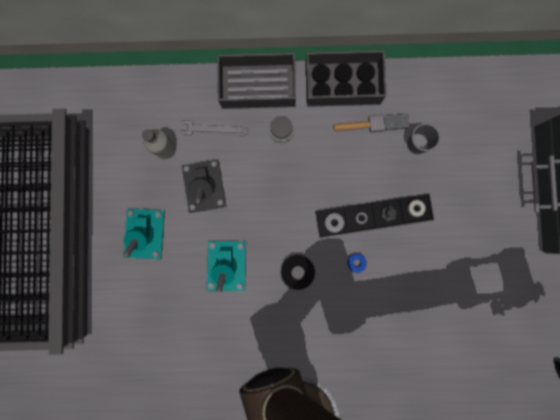

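View pics/side0.png

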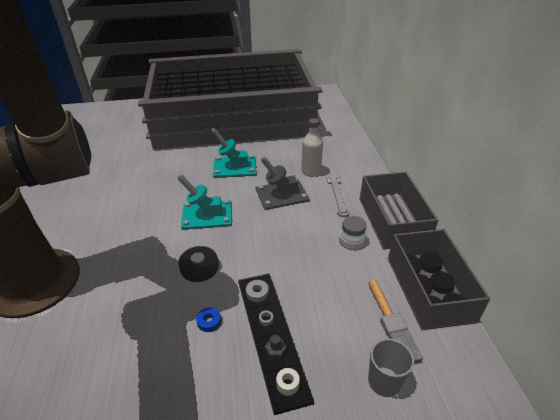

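Run:
```python
from h import *
a,K,R,t=load("top0.png"); b,*S=load("side0.png")
A=cv2.resize(a[150:240,160:260],None,fx=4,fy=4,interpolation=cv2.INTER_CUBIC)
B=cv2.resize(b[145:220,245:320],None,fx=5.3,fy=5.3,interpolation=cv2.INTER_CUBIC)[:360]
C=cv2.resize(a[185:245,310:440],None,fx=6,fy=4,interpolation=cv2.INTER_CUBIC)[:, :797]
top=np.hstack([A,B[:360]]); C=C[:,:top.shape[1]]
C=np.pad(C,((0,0),(0,max(0,top.shape[1]-C.shape[1])),(0,0)))
m=np.vstack([top,C]); m=np.clip(m.astype(float)*1.6,0,255).astype(np.uint8)
print(m.shape); cv2.imwrite("pics/c1.png",cv2.cvtColor(m,cv2.COLOR_RGB2BGR))
# tray
g=a.max(2); mk=np.zeros_like(g); mk[188:242,310:440]=(g[188:242,310:440]<60)
mk=cv2.morphologyEx(mk,cv2.MORPH_CLOSE,np.ones((15,15)))
c=max(cv2.findContours(mk,0,2)[0],key=cv2.contourArea)
P=np.array([onz(u,v,.011,K,R,t)[:2] for u,v in c[:,0]]).astype(np.float32)
rc=cv2.minAreaRect(P*1000); print("tray",rc)
```

```text
(600, 798, 3)
tray ((522.5040283203125, -222.44886779785156), (70.76988983154297, 302.21966552734375), 7.3376359939575195)
```

View pics/c1.png

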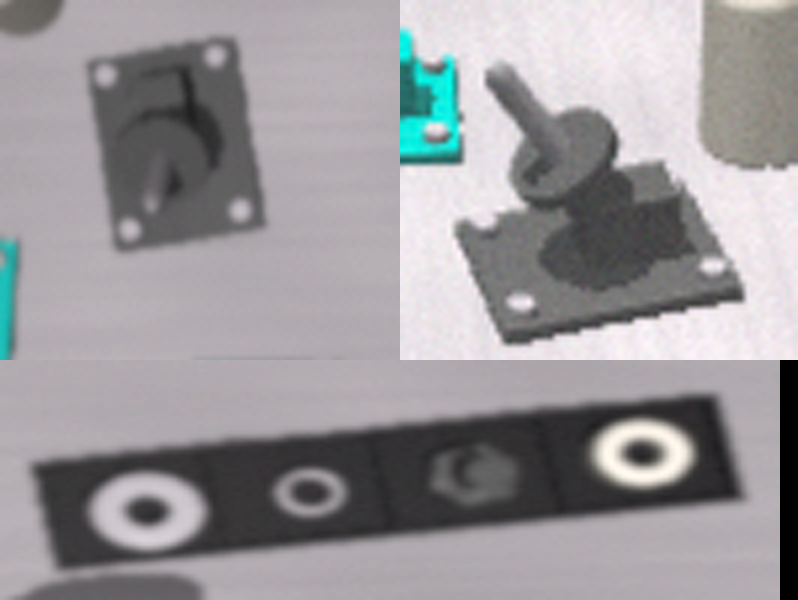

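Run:
```python
from h import *
a,*C=load("top0.png"); b,*S=load("side0.png")
hsv=cv2.cvtColor(a,cv2.COLOR_RGB2HSV); g=a.max(2)
mk=np.zeros_like(g); mk[155:218,178:230]=(g[155:218,178:230]<85)
mk=cv2.morphologyEx(mk,cv2.MORPH_CLOSE,np.ones((7,7)))
c=max(cv2.findContours(mk,0,2)[0],key=cv2.contourArea)
P=np.array([onz(u,v,.010,*C)[:2] for u,v in c[:,0]]).astype(np.float32)*1000
rc=cv2.minAreaRect(P); print("plate",rc)
for u,v in[(105,75),(215,55),(240,210),(130,230)]: print("boltheads",onz(160+u/4,150+v/4,.013,*C))
tip,e=cross(ray(197.3,203,*C),ray(263.0,158.2,*S)); print("tip",tip,e)
tray=np.array([.5225,-.2224]); 
# rings
for n,roi,h in(("ring",(322,210,350,236),.024),("collar",(353,208,372,228),.020),("roller",(406,196,430,222),.030)):
    x0,y0,x1,y1=roi; m=np.zeros_like(g); sub=g[y0:y1,x0:x1]; m[y0:y1,x0:x1]=sub>75
    m=cv2.morphologyEx(m,cv2.MORPH_CLOSE,np.ones((9,9)))
    k=max(cv2.findContours(m,0,2)[0],key=cv2.contourArea); el=cv2.fitEllipse(k)
    p=onz(*el[0],h,*C); print(n,el,p,"od",np.sqrt(4*cv2.contourArea(k)/np.pi)/C[0][0,0]*1270)
```

```text
plate ((611.17578125, 226.2109375), (131.56344604492188, 102.08784484863281), 8.500682830810547)
boltheads [0.65643474 0.2713735  0.013     ]
boltheads [0.6679924  0.19805645 0.013     ]
boltheads [0.56424168 0.18279367 0.013     ]
boltheads [0.55279979 0.25562242 0.013     ]
tip [0.55726225 0.22065119 0.1322215 ] 0.005460194431594726
ring ((336.9227294921875, 224.58445739746094), (18.746522903442383, 27.293609619140625), 128.61492919921875) [ 0.49814063 -0.12252916  0.024     ] od 53.43541295850979
collar ((361.1323547363281, 217.85394287109375), (10.675495147705078, 11.313436508178711), 36.83596420288086) [ 0.51429165 -0.18669725  0.02      ] od 27.482949981156107
roller ((416.9278564453125, 208.29620361328125), (16.055280685424805, 19.264434814453125), 151.2576446533203) [ 0.53510666 -0.33058015  0.03      ] od 43.72978590814745
```

```bash
cat >> h.py <<'E'
def delta(P,yaw=None):
    "shift in tool axes to TCP target P; turn about tool z to reach world yaw (deg) of tool x"
    s=r.sense(); M=Ro.from_rotvec(s["orientation"]).as_matrix(); y0=np.degrees(np.arctan2(M[1,0],M[0,0]))
    yw=y0 if yaw is None else yaw; c,q=np.cos(np.radians(yw)),np.sin(np.radians(yw))
    Mt=np.array([[c,q,0],[q,-c,0],[0,0,-1.]])
    d=np.array(P)-s["ee_pos"]
    print("t",round(s["clock"],2),"pos",np.round(s["ee_pos"],4),"yaw",round(y0,2),"tilt",np.round(M[:,2],4),"gap",round(s["finger_gap"],4),"gf",s["grasp_force"],"F",np.round(s["force"],1))
    print(" turn",round(np.radians(y0-yw),4),"then shift(after turn) mm",np.round(Mt.T@d*1000,1))
E
python3 - <<'E'
from h import *
a,*C=load("top0.png"); print(onz(334.7,222.75,.024,*C))
delta((.508,-.115,.40),8.6)
d=r.get_image("wrist"); print(np.round(d["tool_from_camera"],3),d["camera_matrix"][0,0])
E
```

```text
[ 0.50305193 -0.11690738  0.024     ]
t 0.1 pos [ 0.2093 -0.5885  0.4035] yaw 19.58 tilt [-6.0e-04  2.1e-03 -1.0e+00] gap 0.0853 gf 0.0 F [ 0.1 -0.1 -0.9]
 turn 0.1916 then shift(after turn) mm [ 366.1 -423.5    3.5]
[[-0.001 -0.951 -0.31   0.08 ]
 [ 1.    -0.001  0.     0.   ]
 [-0.    -0.31   0.951  0.031]
 [ 0.     0.     0.     1.   ]] 336.85496503053565
```

```bash
python3 -m inch '[[[0,0,0],0.096,1],[[0,0,0],0.096,1],[[0.03,-0.035,0],0,1],[[0.04,-0.046,0],0,1],[[0.04,-0.046,0],0,1],[[0.04,-0.046,0],0,1],[[0.04,-0.046,0],0,1],[[0.04,-0.046,0],0,1]]'; python3 -m inch '[[[0.04,-0.046,0],0,1],[[0.04,-0.046,0],0,0.8],[[0.03,-0.036,0],0,0.8],[[0.026,-0.03,0],0,0.8],[[0,0,0],0,0.8]]'
python3 - <<'E'
from h import *
delta((.505,-.115,.40),8.6)
shot("wrist","w1.png")
E
```

```text
clock: 0.95
ee_pos: [0.3685, -0.3369, 0.4045]
orientation: [-3.133, -0.234, -0.0]
force: [0.5, -0.9, 0.1]
finger_gap: 0.0855
grasp_force: 0.0
clock: 1.45
ee_pos: [0.4687, -0.177, 0.4046]
orientation: [-3.13, -0.244, -0.002]
force: [-1.0, -0.4, 0.3]
finger_gap: 0.0681
grasp_force: 0.0
t 1.45 pos [ 0.4687 -0.177   0.4046] yaw 8.91 tilt [ 9.0e-04  1.8e-03 -1.0e+00] gap 0.0681 gf 0.0 F [-1.  -0.4  0.3]
 turn 0.0054 then shift(after turn) mm [ 45.1 -55.9   4.6]
```

View pics/w1.png

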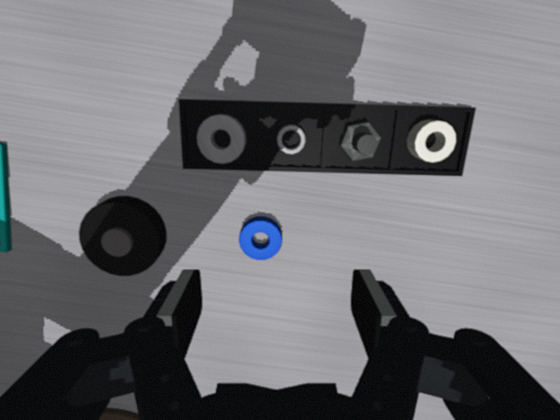

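Run:
```python
from h import *
a,*C=load("w1.png"); g=a.max(2)
for n,roi,h,th in(("ring",(192,108,252,168),.024,62),("collar",(272,118,312,160),.020,62),("roller",(405,112,465,170),.030,120)):
    x0,y0,x1,y1=roi; m=np.zeros_like(g); m[y0:y1,x0:x1]=g[y0:y1,x0:x1]>th
    m=cv2.morphologyEx(m,cv2.MORPH_OPEN,np.ones((2,2)))
    cs,hi=cv2.findContours(m,cv2.RETR_CCOMP,cv2.CHAIN_APPROX_NONE)
    for k,hh in zip(cs,hi[0]):
        if cv2.contourArea(k)<60: continue
        el=cv2.fitEllipse(k); p=onz(*el[0],h,*C); print(n,"bore" if hh[3]>=0 else "outer",np.round(el[0],1),np.round(el[1],1),np.round(p,4))
m=(g<45).astype(np.uint8); m[:96]=0;m[180:]=0;m[:,:178]=0;m[:,480:]=0
m=cv2.morphologyEx(m,cv2.MORPH_CLOSE,np.ones((25,25)))
c=max(cv2.findContours(m,0,2)[0],key=cv2.contourArea)
P=np.array([onz(u,v,.011,*C)[:2] for u,v in c[:,0]]).astype(np.float32)*1000
print(cv2.minAreaRect(P)); print(P[P[:,1]<-50].mean(0))
cv2.imwrite("pics/c2.png",cv2.cvtColor(np.clip(cv2.resize(a[90:190,170:490],None,fx=2.5,fy=2.5)*2.,0,255).astype(np.uint8),4))
```

```text
ring outer [221.7 139.4] [46.2 48.2] [ 0.5045 -0.1151  0.024 ]
ring bore [221.7 139.8] [20.  21.6] [ 0.5042 -0.1152  0.024 ]
collar outer [292.3 140.7] [28. 29.] [ 0.514  -0.1866  0.02  ]
collar bore [291.4 140. ] [19.1 19.9] [ 0.5146 -0.1856  0.02  ]
roller outer [435.9 142.2] [38.  43.7] [ 0.5358 -0.3285  0.03  ]
roller bore [435.9 142.6] [18.9 21.6] [ 0.5354 -0.3286  0.03  ]
((520.6251831054688, -220.25009155273438), (71.17070770263672, 302.9692077636719), 7.3067803382873535)
[ 524.0854  -247.49673]
```

View pics/c2.png

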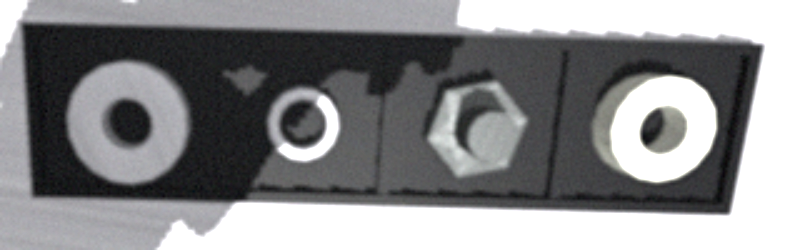

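```bash
python3 -m inch '[[[0.01,-0.02,-0.01],0.005,0.8],[[0.018,-0.042,-0.01],0,0.8],[[0.018,-0.045,-0.01],0,0.8],[[0.018,-0.045,-0.005],0,0.8],[[0.018,-0.045,0],0,0.8],[[0.018,-0.045,0],0,0.8],[[0.018,-0.045,0],0,0.8],[[0.015,-0.03,0],0,0.8]]'; python3 -m inch '[[[0.01,-0.012,0],0,0.8],[[0,0,0],0,0.8],[[0,0,0],0,0.8]]'
python3 - <<'E'
from h import *
shot("wrist","w2.png"); delta((.57,.27,.44),8.6)
E
python3 -m inch '[[[0,-0.02,0],0,0.8],[[0,-0.04,0],0,0.8],[[0,-0.03,0],0,0.8],[[0,-0.01,0],0,0.8],[[0,0,0],0,0.8],[[0,0,0],0,0.8]]';python3 - <<'E'
from h import *
shot("wrist","w3.png"); delta((.505,-.115,.40),8.6)
a=load("w2.png")[0];b=load("w3.png")[0]
print(a.shape)
m=np.hstack([a[60:360,:400],b[60:360,160:]]); cv2.imwrite("pics/c3.png",cv2.cvtColor(np.clip(m*1.6,0,255).astype(np.uint8),4))
E
```

```text
clock: 2.3
ee_pos: [0.5531, 0.1535, 0.4395]
orientation: [-3.133, -0.227, 0.0]
force: [0.2, -0.4, 0.0]
finger_gap: 0.0684
grasp_force: 0.0
clock: 2.6
ee_pos: [0.5611, 0.1639, 0.4392]
orientation: [3.132, 0.225, -0.002]
force: [0.8, -0.2, -0.6]
finger_gap: 0.0681
grasp_force: 0.0
t 2.65 pos [0.5609 0.1636 0.4393] yaw 8.2 tilt [-0.0012 -0.0013 -1.    ] gap 0.0686 gf 0.0 F [-0.6 -0.2 -0.5]
 turn -0.007 then shift(after turn) mm [  24.9 -103.8   -0.7]
clock: 3.25
ee_pos: [0.5468, 0.2629, 0.4396]
orientation: [3.132, 0.225, -0.0]
force: [0.2, -0.6, -0.9]
finger_gap: 0.0687
grasp_force: 0.0
t 3.3 pos [0.5469 0.2628 0.4397] yaw 8.21 tilt [-1.e-04 -1.e-03 -1.e+00] gap 0.0684 gf 0.0 F [-0.4 -0.4 -0.1]
 turn -0.0069 then shift(after turn) mm [-97.9 367.3  39.7]
(420, 560, 3)
```

View pics/c3.png

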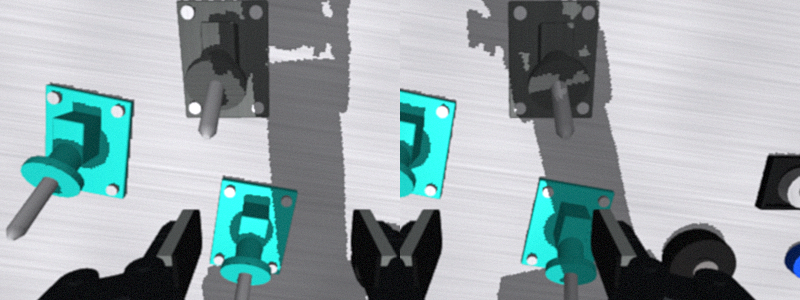

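Run:
```python
from h import *
for f,u in(("w2.png",206),("w3.png",324)):
    g=load(f)[0].mean(2).astype(int); print(f)
    for v in range(178,202,1): print(v,g[v,u-16:u+17])
```

```text
w2.png
178 [129 128 129 129 131 132 131 133 135 129 105  73  72  79  80  80  82  80
  81  78  74  73  71  71  68  65  57  56  79 109 123 124 120]
179 [142 143 140 142 142 144 141 143 147 136 105  74  73  78  81  84  82  82
  83  79  74  76  75  68  67  61  54  56  89 125 138 138 140]
180 [142 145 143 143 143 139 146 143 142 125  93  73  72  78  78  81  81  82
  81  79  78  73  73  71  67  64  57  60 101 137 145 144 141]
181 [145 142 141 143 146 145 141 144 142 119  84  71  73  83  82  83  84  80
  82  79  77  74  71  70  66  62  57  61 110 139 146 147 145]
182 [145 147 142 144 143 142 143 145 138 112  78  69  77  80  81  83  81  80
  77  76  77  76  72  70  67  59  52  67 111 141 144 143 143]
183 [146 145 147 145 145 147 147 144 138 106  73  70  77  81  82  85  82  78
  81  76  75  74  69  67  62  57  51  73 114 141 142 140 136]
184 [144 145 145 143 147 146 145 146 133 102  73  72  79  81  81  85  86  85
  80  79  75  75  70  68  63  55  54  82 124 141 145 140 142]
185 [144 144 146 145 146 145 145 140 124  91  71  74  83  86  86  87  89  86
  83  84  79  74  71  67  63  55  54  90 12
[... 4093 characters left out ...]
46 53 55 62 65 63 65 63 63 63 56 61
 66 70 67 66 66 68 66 68 69]
196 [69 68 69 69 71 69 68 67 71 69 64 53 47 48 56 63 62 62 61 63 62 58 59 62
 68 70 69 66 68 68 67 67 64]
197 [67 69 66 72 68 67 69 68 66 66 68 63 57 50 53 63 61 60 60 61 64 62 64 67
 67 71 70 68 69 70 68 67 71]
198 [69 69 69 68 67 67 64 69 69 65 67 70 62 62 61 64 62 62 61 61 61 63 66 67
 66 68 65 69 66 69 68 70 67]
199 [68 70 70 68 68 69 68 68 69 68 67 68 68 65 65 64 64 62 62 64 65 64 67 66
 71 69 69 68 69 67 68 70 70]
200 [71 68 70 70 70 71 71 70 70 70 68 66 72 69 68 65 67 65 66 69 64 69 67 68
 69 66 69 69 67 68 69 69 69]
201 [69 68 73 70 68 71 69 70 68 66 69 71 69 66 67 67 67 67 70 68 69 66 68 66
 68 65 63 68 68 64 69 66 64]
```

Run:
```python
from h import *
A=load("w2.png")[1:];B=load("w3.png")[1:]
p,e=cross(ray(205.7,196,*A),ray(325.5,196,*B)); print("tip",p,e)
for C,u in((A,205.7),(B,325.5)): print(onz(u,196,.1369,*C))
# axis direction check: axle origin projected with yaw 8.5
for yaw in(7,8.5,10):
    c=np.radians(yaw); o=p-.068*np.array([-np.cos(c)/2,-np.sin(c)/2,.866]); print(yaw,np.round(o,4),proj(o,*A).round(1),proj(o,*B).round(1),proj(p-.4*(p-o),*A).round(1),proj(p-.4*(p-o),*B).round(1))
for f,C,rows in(("w2.png",A,(150,165,175,185)),("w3.png",B,(175,185))): 
    pass
# plate yaw from bolt heads in w2: bright blobs
for f,C,bx in(("w2.png",A,(175,60,272,185)),("w3.png",B,(266,55,366,185))):
    a=load(f)[0]; g=a.mean(2); x0,y0,x1,y1=bx
    hs=cv2.cvtColor(a,cv2.COLOR_RGB2GRAY)[y0:y1,x0:x1]
    c=cv2.HoughCircles(cv2.resize(hs,None,fx=3,fy=3),cv2.HOUGH_GRADIENT,1,60,param1=100,param2=12,minRadius=14,maxRadius=26)
    print(f,[ (np.round(q[:2]/3+[x0,y0],1),round(q[2]/3,1),onz(*(q[:2]/3+[x0,y0]),.013,*C).round(4)) for q in c[0]] if c is not None else None)
```

```text
tip [0.55836957 0.22211445 0.13612118] 0.00014693088818755888
[0.55852831 0.22197263 0.1369    ]
[0.5586374  0.22227726 0.1369    ]
7 [0.5921 0.2263 0.0772] [216.1 146. ] [319.3 146.3] [210.2 174.1] [322.8 174.4]
8.5 [0.592  0.2271 0.0772] [215.2 146. ] [318.3 146.3] [209.8 174.1] [322.4 174.4]
10 [0.5919 0.228  0.0772] [214.3 146. ] [317.4 146.3] [209.4 174.1] [322.  174.4]
w2.png [(array([187.5,  72.5]), np.float32(6.6), array([0.6569, 0.2738, 0.013 ])), (array([194.5, 168.2]), np.float32(6.0), array([0.5533, 0.2592, 0.013 ]))]
w3.png None
```

```bash
python3 -m inch '[[[-0.005,0.02,0],0,0.7],[[-0.012,0.045,0],0,0.7],[[-0.012,0.045,0],0,0.7],[[-0.012,0.045,0],0,0.7],[[-0.012,0.045,0.02],0,0.7],[[-0.012,0.045,0.03],0,0.7],[[-0.012,0.045,0.04],0,0.7],[[-0.012,0.045,0.04],0,0.7]]'; python3 -m inch '[[[-0.006,0.025,0.03],0,0.7],[[-0.003,0.008,0.02],0,0.7],[[0,0,0],0,0.7],[[0,0,0],0,0.7]]'
python3 - <<'E'
from h import *
shot("wrist","w4.png"); delta((.5045,-.1151,.21))
g=load("w4.png")[0].mean(2).astype(int)
for v in range(200,300,8): print(v,g[v,170:240:2], )
E
```

```text
clock: 4.1
ee_pos: [0.5087, -0.0606, 0.3275]
orientation: [3.132, 0.224, 0.003]
force: [-0.3, -0.4, 0.3]
finger_gap: 0.0598
grasp_force: 0.0
clock: 4.5
ee_pos: [0.5051, -0.0924, 0.2779]
orientation: [-3.133, -0.224, 0.001]
force: [-0.0, -0.4, 0.0]
finger_gap: 0.0595
grasp_force: 0.0
t 4.55 pos [ 0.5058 -0.092   0.2788] yaw 8.25 tilt [ 1.7e-03 -4.0e-04 -1.0e+00] gap 0.0595 gf 0.0 F [0.5 0.4 0.1]
 turn 0.0 then shift(after turn) mm [-4.6 22.7 68.8]
200 [ 98  99  99  98  98  97 100  98 100  98  96  98 100  97 101  99 100  99
  97  98  98  99  99  98  98  99  97  97 100  99 100  98  95  97  98]
208 [100  99 101  98  99 100 100 101 100 101  98  99 101  98  98  99 100  97
 100  97  94  95  97  97 100  97  99  99 100 100  97  99  96  99  98]
216 [ 96  95  95  96  97  94  96  95  94  94  96  98  99  95  98  99  99  99
  99  95  99  98  98  97  98 101  98  99  99 100  98  97 101  99 102]
224 [ 96  96  96  96 100  95  95  97  99  97  95  95  98  96  94  97  98  97
  96  98  96  97  95  97  96  97  95  99  99  99  95  99  96  99  95]
232 [ 98 100  94  95  94  97  92  94  96  97  94  97  96  96 
[... 491 characters left out ...]
96  94  96  90  92  93  90  94  89]
264 [ 97  97  96  94  97  95  98  95  94  95  96  97  98  99  98  96  99 100
  99  97  99  96  95  92  94  94  99  97  96  98  95  96  97  96  96]
272 [ 93  93  93  91  95  94  94  95  97  96  89  67  65  67  71  68  46  10
   8  10  39  95  97  98  97 100  97  95  99  95  97  99  96  97  96]
280 [91 92 95 90 56 21  9  9 33 66 68 69 70 66 63 14  9 11 11  6 24 96 99 99
 98 97 97 96 97 97 95 95 93 93 96]
288 [73 15 10 14 10 15 35 67 67 65 66 68 64 26 12 15 14  9 16  9 16 74 96 91
 93 91 93 92 92 90 93 91 95 92 91]
296 [ 16  20  18  16  35  68  68  66  67  70  69  43  11  15  13   8  11   6
  14  16   9  69  99  96  98  95  95  95  95  92  93  89 142 179 180]
```

View pics/w4.png

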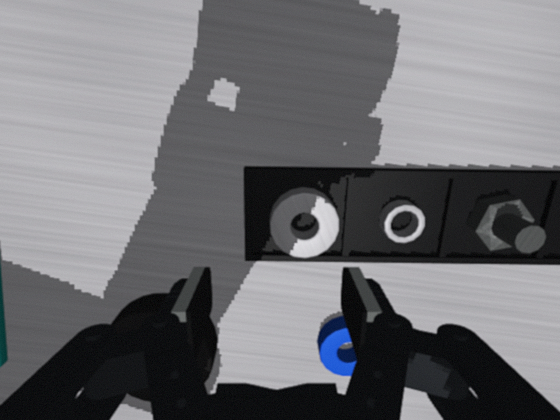

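```bash
python3 - <<'E'
from h import *
C=load("w4.png")[1:]; print(onz(304.5,222,.024,*C))
E
python3 -m inch '[[[-0.002,0.012,0.01],0,0.7],[[-0.0026,0.0107,0.03],0,0.7],[[0,0,0.02],0,0.7],[[0,0,0],0,0.7],[[0,0,0],0,0.7]]'
python3 - <<'E'
from h import *
delta((.5045,-.1151,.181))
E
```

```text
[ 0.50829299 -0.11232045  0.024     ]
clock: 5.05
ee_pos: [0.5044, -0.1147, 0.2181]
orientation: [3.133, 0.228, 0.001]
force: [-0.5, 1.0, -0.2]
finger_gap: 0.06
grasp_force: 0.0
t 5.05 pos [ 0.5044 -0.1147  0.2181] yaw 8.34 tilt [ 5.e-04 -2.e-04 -1.e+00] gap 0.06 gf 0.0 F [-0.5  1.  -0.2]
 turn 0.0 then shift(after turn) mm [-0.   0.5 37.1]
```

Run:
```python
from h import *
a,*C=shot("wrist","w5.png"); p=proj((.506,-.113,.024),*C); print(p)
g=cv2.cvtColor(a,cv2.COLOR_RGB2GRAY); x0,y0=int(p[0])-70,int(p[1])-75
s=g[y0:y0+130,x0:x0+140]; e=cv2.equalizeHist(s)
c=cv2.HoughCircles(cv2.GaussianBlur(s,(3,3),0),cv2.HOUGH_GRADIENT,1,8,param1=60,param2=14,minRadius=12,maxRadius=60)
for q in c[0][:6]: print(q[:2]+[x0,y0],q[2],onz(*(q[:2]+[x0,y0]),.024,*C).round(4))
cv2.imwrite("pics/c5.png",cv2.resize(s*2.0,None,fx=3,fy=3))
```

```text
[272.81444305 257.68084847]
[272.5 252.5] 45.9 [ 0.509  -0.1124  0.024 ]
[272.5 260.5] 45.7 [ 0.5043 -0.1131  0.024 ]
[273.5 268.5] 52.7 [ 0.4997 -0.1143  0.024 ]
[273.5 243.5] 53.8 [ 0.5141 -0.1122  0.024 ]
[280.5 253.5] 52.7 [ 0.509  -0.1167  0.024 ]
[264.5 254.5] 52.6 [ 0.5072 -0.1084  0.024 ][ WARN:0@1.882] global loadsave.cpp:1063 imwrite_ Unsupported depth image for selected encoder is fallbacked to CV_8U.
```

View pics/c5.png

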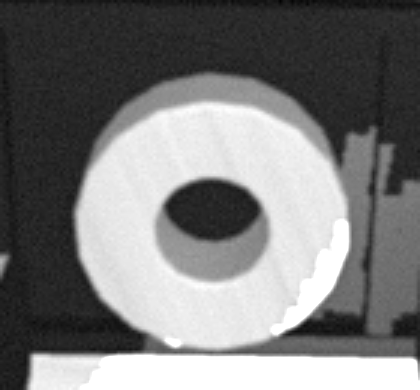

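```bash
python3 -m inch '[[[0.0018,-0.0015,0.015],0,0.7],[[0,0,0.015],0,0.7],[[0,0,0.007],0,0.7],[[0,0,0],0,0.7],[[0,0,0],0,0.3],[[0,0,0],0,0.3],[[0,0,0],0,0.3],[[0,0,0],0,0.3]]'; python3 -m inch '[[[0,0,0],0,0.3],[[0,0,0],0,0.3]]'
python3 - <<'E'
from h import *
delta((.506,-.113,.26))
E
```

```text
clock: 5.9
ee_pos: [0.5058, -0.1131, 0.181]
orientation: [3.133, 0.227, 0.001]
force: [-0.3, -1.4, 1.3]
finger_gap: 0.0471
grasp_force: 62.4
clock: 6.1
ee_pos: [0.5058, -0.1131, 0.181]
orientation: [3.133, 0.227, 0.001]
force: [-0.5, -0.9, 1.4]
finger_gap: 0.0472
grasp_force: 62.6
t 6.1 pos [ 0.5058 -0.1131  0.181 ] yaw 8.3 tilt [ 7.e-04 -5.e-04 -1.e+00] gap 0.0472 gf 62.63856968256732 F [-0.5 -0.9  1.4]
 turn 0.0 then shift(after turn) mm [  0.2  -0.1 -79. ]
```

```bash
python3 -m inch '[[[0,0,-0.01],0,0.3],[[0,0,-0.02],0,0.3],[[0,0,-0.03],0,0.3],[[0,0,-0.04],0,0.3],[[0,0,-0.04],0,0.3],[[0.005,-0.02,-0.02],0,0.3],[[0.01,-0.04,0],0,0.3],[[0.01,-0.04,0],0,0.3]]'; python3 -m inch '[[[0.01,-0.04,0],0,0.3],[[0.01,-0.04,0],0,0.3],[[0.01,-0.04,0],0,0.3],[[0.01,-0.04,0],0,0.3],[[0.01,-0.03,0],0,0.3],[[0.005,-0.02,0],0,0.3],[[0.003,-0.014,0],0,0.3],[[0,0,0],0,0.3]]'
python3 - <<'E'
from h import *
delta((.5417,.2196,.3315))
E
```

```text
clock: 6.9
ee_pos: [0.5158, -0.0095, 0.3423]
orientation: [-3.133, -0.223, -0.003]
force: [0.9, 0.7, -1.4]
finger_gap: 0.0471
grasp_force: 62.1
clock: 7.7
ee_pos: [0.5405, 0.2211, 0.3405]
orientation: [-3.133, -0.231, 0.001]
force: [0.3, 0.3, -1.7]
finger_gap: 0.0474
grasp_force: 62.1
t 7.7 pos [0.5405 0.2211 0.3405] yaw 8.42 tilt [-9.e-04  3.e-04 -1.e+00] gap 0.0474 gf 62.07745112478733 F [ 0.3  0.3 -1.7]
 turn 0.0 then shift(after turn) mm [1.  1.6 9. ]
```

```bash
python3 -m inch '[[[0.001,0.0016,0.01],0,0.3],[[0,0,0.01],0,0.3],[[0,0,0.005],0,0.3],[[0,0,0.002],0,0.3],[[0,0,0],0,0.3]]';for i in 1; do python3 -m inch '[[[0,0,0.002],0,0.3],[[0,0,0],0,0.3]]'; python3 -m inch '[[[0,0,0.002],0,0.3],[[0,0,0],0,0.3]]';python3 -m inch '[[[0,0,0.002],0,0.3],[[0,0,0],0,0.3]]'; done; python3 -c "
from h import *
delta((.5417,.2196,.3115)); print(r.sense()['wrist_torque'])"
```

```text
clock: 8.2
ee_pos: [0.5419, 0.2171, 0.3136]
orientation: [3.132, 0.226, -0.004]
force: [-1.6, -1.7, 1.0]
finger_gap: 0.0471
grasp_force: 62.4
clock: 8.4
ee_pos: [0.5422, 0.2175, 0.313]
orientation: [3.132, 0.226, -0.002]
force: [-4.8, -3.9, 7.7]
finger_gap: 0.0472
grasp_force: 63.0
clock: 8.6
ee_pos: [0.5421, 0.2175, 0.3124]
orientation: [3.132, 0.227, -0.003]
force: [-8.0, -4.9, 13.9]
finger_gap: 0.0473
grasp_force: 63.7
clock: 8.8
ee_pos: [0.5421, 0.2177, 0.3118]
orientation: [3.132, 0.227, -0.003]
force: [-11.0, -4.3, 21.1]
finger_gap: 0.0473
grasp_force: 63.9
t 8.8 pos [0.5421 0.2177 0.3118] yaw 8.29 tilt [-0.0016 -0.0013 -1.    ] gap 0.0473 gf 63.88826100155711 F [-11.   -4.3  21.1]
 turn 0.0 then shift(after turn) mm [-0.2 -1.9  0.3]
[-0.74379779  1.50404795  0.02186841]
```

```bash
python3 -m inch '[[[0,0,0.003],0,0.3],[[0,0,0],0,0.3]]'; python3 -m inch '[[[0,0,0.003],0,0.3],[[0,0,0],0,0.3]]';python3 -m inch '[[[0,0,0.003],0,0.3],[[0,0,0],0,0.3]]'; python3 -c "
from h import *
delta((.5417,.2196,.3115)); print(r.sense()['wrist_torque'])"
```

```text
clock: 9.0
ee_pos: [0.5421, 0.2181, 0.3101]
orientation: [3.133, 0.227, -0.003]
force: [-13.1, -3.4, 26.2]
finger_gap: 0.0468
grasp_force: 64.3
clock: 9.2
ee_pos: [0.5421, 0.2184, 0.3079]
orientation: [-3.133, -0.227, 0.003]
force: [-15.9, -4.4, 29.6]
finger_gap: 0.0473
grasp_force: 66.5
clock: 9.4
ee_pos: [0.5421, 0.2184, 0.3054]
orientation: [-3.133, -0.227, 0.003]
force: [-16.5, -3.4, 32.1]
finger_gap: 0.0472
grasp_force: 68.6
t 9.4 pos [0.5421 0.2184 0.3054] yaw 8.29 tilt [-1.9e-03  2.0e-04 -1.0e+00] gap 0.0472 gf 68.61055490679973 F [-16.5  -3.4  32.1]
 turn 0.0 then shift(after turn) mm [-0.2 -1.2 -6.1]
[-0.61300819  2.24169671 -0.04073923]
```

```bash
python3 -m inch '[[[0,0,0.003],0,0.3],[[0,0,0],0,0.3]]'
python3 - <<'E'
from h import *
delta((.5417,.2196,.3115)); 
i,*C=shot("side","s1.png"); p=proj((.5585,.222,.1365),*C).astype(int)
m=i[p[1]-50:p[1]+50,p[0]-60:p[0]+60]
w,*D=shot("wrist","w6.png")
m=np.hstack([cv2.resize(m,(400,333),interpolation=2),cv2.resize(w[180:420,120:440],(400,333))])
cv2.imwrite("pics/c6.png",cv2.cvtColor(np.clip(m*1.6,0,255).astype(np.uint8),4))
E
```

```text
clock: 9.6
ee_pos: [0.5422, 0.2184, 0.3028]
orientation: [-3.133, -0.227, 0.002]
force: [-17.9, -5.4, 34.2]
finger_gap: 0.0472
grasp_force: 70.7
t 9.6 pos [0.5422 0.2184 0.3028] yaw 8.29 tilt [-1.6e-03  1.0e-04 -1.0e+00] gap 0.0472 gf 70.72344808350863 F [-17.9  -5.4  34.2]
 turn 0.0 then shift(after turn) mm [-0.3 -1.2 -8.7]
```

View pics/c6.png

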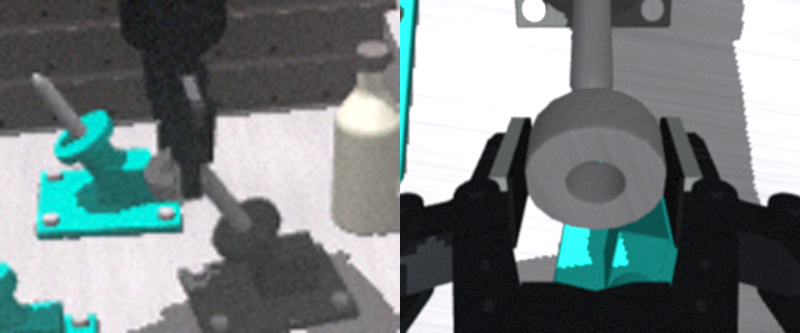

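Run:
```python
from h import *
g=cv2.GaussianBlur(load("w6.png")[0].mean(2).astype(np.float32),(5,1),0)
print(g[236:352:2,276].astype(int)); print(g[306,205:345:2].astype(int)); print(g[290,205:345:2].astype(int))
```

```text
[74 76 78 76 57 58 59 59 61 62 61 61 59 62 61 62 63 67 76 79 77 76 76 77
 77 76 77 76 76 75 61 55 61 59 59 62 62 62 60 61 60 62 62 61 63 69 79 79
 77 77 78 79 79 79 75 61 61 59]
[36 12  7  8 10  9  7 22 59 73 75 75 75 75 76 76 76 76 77 78 79 78 77 76
 67 56 54 58 60 61 60 61 61 62 61 62 61 59 59 58 56 56 56 52 51 48 48 64
 75 77 77 75 75 76 77 78 77 75 77 77 77 76 76 68 27  7  5  6  9  8]
[57 58 53 27  8  9 11 10 26 47 57 68 76 79 79 78 78 77 76 77 77 77 77 76
 77 77 77 76 76 78 78 77 77 77 76 77 75 76 76 75 74 76 77 78 78 77 76 76
 74 75 77 78 79 79 78 76 77 78 78 76 69 60 53 29  9  6  9 13 31 53]
```

```bash
python3 -m inch '[[[-0.001,0,0.003],0,0.3],[[-0.001,0,0.002],0,0.3],[[0,0,0],0,0.3]]'
cat >> h.py <<'E'
def rows(f,u=276,v0=236,v1=370):
    g=cv2.GaussianBlur(load(f)[0].mean(2).astype(np.float32),(5,1),0); return g[v0:v1:2,u].astype(int)
E
python3 - <<'E'
from h import *
delta((.5417,.2196,.3115)); shot("wrist","w7.png"); print(rows("w7.png"))
g=load("w7.png")[0].mean(2); print(g[306,205:345:3].astype(int))
E
```

```text
clock: 10.0
ee_pos: [0.5414, 0.2183, 0.2985]
orientation: [-3.132, -0.227, -0.006]
force: [-14.8, -4.1, 32.9]
finger_gap: 0.047
grasp_force: 73.6
t 10.0 pos [0.5414 0.2183 0.2985] yaw 8.29 tilt [ 0.0034  0.0012 -1.    ] gap 0.047 gf 73.56457569698392 F [-14.8  -4.1  32.9]
 turn 0.0 then shift(after turn) mm [  0.5  -1.3 -13. ]
[72 76 75 77 78 81 79 60 64 65 65 64 66 67 66 65 66 66 67 66 65 66 68 72
 78 75 75 76 76 76 74 75 74 73 67 66 65 67 65 66 66 67 66 66 66 69 77 78
 76 75 75 75 74 79 70 59 60 59 61 58 59 59 58 60 59 58 58]
[38 10 11 11 11 47 73 72 72 73 77 77 76 74 75 75 73 74 71 64 67 68 64 65
 66 63 62 59 58 66 73 76 72 73 72 72 76 76 74 75 77 75 74 14  5  5 15]
```

```bash
python3 -m inch '[[[0,0,-0.01],0,0.3],[[0,0,-0.012],0,0.3],[[0.01,0,-0.004],0,0.3],[[0.011,-0.0013,0],0,0.3],[[0,0,0],0,0.3],[[0,0,0],0,0.3]]'
python3 - <<'E'
from h import *
delta((.5585+.0035*.989,.2221+.0005,.3255)); i,K,R,t=shot("wrist","w8.png"); print(rows("w8.png"))
g=load("w8.png")[0].mean(2); print(g[306,205:345:3].astype(int)); print(proj((.5585,.2221,.1365),K,R,t))
E
```

```text
clock: 10.65
ee_pos: [0.561, 0.2222, 0.3154]
orientation: [3.133, 0.227, -0.003]
force: [-0.3, -0.4, -2.3]
finger_gap: 0.0469
grasp_force: 69.7
t 10.65 pos [0.561  0.2222 0.3154] yaw 8.28 tilt [-2.2e-03 -6.0e-04 -1.0e+00] gap 0.0469 gf 69.66401449730256 F [-0.3 -0.4 -2.3]
 turn 0.0 then shift(after turn) mm [  1.   -0.3 -10.1]
[ 70  70  71  71  71  72  62  61  62  62  64  64  65  65  62  63  65  65
  65  65  64  68  72  78  74  75  76  75  76  76  75  77  74  67  65  65
  65  65  63  65  65  66  65  65  65  67  75  78  75  75  75  76  75  74
 116  97  72  61  58  59  60  57  59  58  58  59  60]
[37 11 10  8  2 50 73 74 72 74 74 75 80 74 71 75 76 71 64 63 63 65 65 63
 63 62 63 57 56 55 69 71 76 72 72 73 74 77 73 76 76 76 75 10  8 10 12]
[274.88749559 278.23208523]
```

```bash
python3 -m inch '[[[0.001,0,0],0,0.3],[[0.002,0,0.0035],0,0.3],[[0,0,0],0,0.3]]';python3 -m inch '[[[0.002,0,0.0035],0,0.3],[[0,0,0],0,0.3]]'; python3 -m inch '[[[0.002,0,0.0035],0,0.3],[[0,0,0],0,0.3]]';python3 -m inch '[[[0.002,0,0.0035],0,0.3],[[0,0,0],0,0.3]]'; python3 -c "
from h import *
delta((.561,.2222,.3)); print(r.sense()['wrist_torque'])"
```

```text
clock: 11.0
ee_pos: [0.5636, 0.2226, 0.3125]
orientation: [3.133, 0.227, -0.002]
force: [-0.7, -1.2, -2.1]
finger_gap: 0.0472
grasp_force: 69.7
clock: 11.2
ee_pos: [0.5658, 0.223, 0.31]
orientation: [-3.133, -0.227, 0.001]
force: [-1.3, 0.2, 1.4]
finger_gap: 0.0471
grasp_force: 70.1
clock: 11.4
ee_pos: [0.567, 0.2233, 0.309]
orientation: [3.133, 0.227, -0.007]
force: [-9.1, -1.3, 14.5]
finger_gap: 0.0472
grasp_force: 71.5
clock: 11.6
ee_pos: [0.5682, 0.2236, 0.3083]
orientation: [3.132, 0.227, -0.014]
force: [-16.4, -4.3, 29.6]
finger_gap: 0.0474
grasp_force: 73.1
t 11.6 pos [0.5682 0.2236 0.3083] yaw 8.31 tilt [-0.0087 -0.0018 -1.    ] gap 0.0474 gf 73.13929625941 F [-16.4  -4.3  29.6]
 turn 0.0 then shift(after turn) mm [-7.4  0.3  8.3]
[-0.79490311  3.24961047 -0.03602755]
```

```bash
python3 -m inch '[[[-0.001,0,-0.006],0,0.3],[[-0.002,0,-0.006],0,0.3],[[0,0,0],0,0.3]]'
python3 - <<'E'
from h import *
delta((.561,.2222,.3)); i,*C=shot("wrist","w9.png"); g=i.mean(2).astype(int)
print(proj((.5585,.2221,.1365),*C), proj((.5585+.02*.495,.2221+.02*.0715,.1365-.02*.866),*C),proj((.5585+.04*.495,.2221+.04*.0715,.1365-.04*.866),*C))
for v in(170,185,200,215,230,240): print(v,g[v,240:312:2])
print(rows("w9.png",v0=230,v1=360)); print(g[306,205:345:2]);
E
```

```text
clock: 11.9
ee_pos: [0.5671, 0.2232, 0.3155]
orientation: [-3.133, -0.227, -0.004]
force: [-0.1, 0.2, -1.7]
finger_gap: 0.0474
grasp_force: 69.7
t 11.9 pos [0.5671 0.2232 0.3155] yaw 8.3 tilt [ 2.5e-03  7.0e-04 -1.0e+00] gap 0.0474 gf 69.70656833613475 F [-0.1  0.2 -1.7]
 turn 0.0 then shift(after turn) mm [-6.2  0.1 15.5]
[275.46792835 290.77220896] [275.52109054 257.42156203] [275.5669338  228.66234944]
170 [28 32 30 34 32 33 30 31 31 31 34 31 34 30 30 30 32 34 32 32 31 32 35 29
 33 28 35 30 35 34 32 32 34 34 32 33]
185 [32 36 35 31 36 33 35 34 34 33 33 34 34 33 32 36 32 34 34 33 32 35 34 34
 35 34 33 34 35 35 36 33 35 30 34 35]
200 [36 36 34 38 32 36 35 36 31 34 35 37 51 55 58 62 69 69 69 69 68 68 63 63
 50 32 34 33 34 34 36 34 33 33 32 32]
215 [135  56  35  35  33  31  33  35  31  32  33  40  49  56  61  66  68  71
  69  70  68  68  68  65  52  33  34  34  37  35  35  35  33  32  34  39]
230 [164 165 161 164 162 162 162 163 164 159 162  93  49  59  61  67  71  71
  68  70  71  70  68  62  62  76  79  79  81  80  79  82  77  81  80  78]
240 [164 160 164 161 161 159 162 158 159 158 159  74  52  58  63  67  72  71
  74  71  69  67  68  65  59  72  84  84  82  85  81  84  81  82  81  81]
[ 69  70  72  70  69  72  73  70  71  60  63  62  62  64  66  65  64  64
  64  64  64  65  64  65  68  74  76  74  77  76  76  76  75  76  74  75
  65  65  64  65  65  64  66  65  64  64  65  63  67  74  79  77  77  75
  77  77  74 116 126 126 124 121  96  66  60]
[37  7 10 12  9 12  8 30 67 72 75 74 76 77 75 77 77 73 78 78 75 77 76 75
 78 78 70 65 62 63 64 66 64 66 64 65 65 66 63 60 62 58 58 51 58 69 73 75
 76 76 75 74 74 75 79 75 78 73 76 77 76 77 79 78 29  8  8 13 12 10]
```

```bash
cat >> h.py <<'E'
def ringpose(f,side0,f0,f1,b0,b1,u,T,OD,H):
    "tilt and mid of ring in tool x-z (mm, z ahead), from centre-column rows; T=tool_from_camera"
    K=np.load("pics/"+f+".npz")["K"]; 
    def rr(v):
        d=T[:3,:3]@np.linalg.solve(K,[u,v,1.]); return np.array([d[0],d[2]])/np.hypot(d[0],d[2])
    c=np.array([T[0,3],T[2,3]])*1000
    from scipy.optimize import least_squares
    def res(p):
        m=p[:2]; a=np.array([-np.sin(p[2]),-np.cos(p[2])]); q=np.array([np.cos(p[2]),-np.sin(p[2])])
        pts=[(side0,m-a*H/2+q*OD/2),(f0,m+a*H/2+q*OD/2),(f1,m+a*H/2-q*OD/2),(b0,m+a*H/2+q*10),(b1,m+a*H/2-q*10)]
        return [ (lambda w,d:w[0]*d[1]-w[1]*d[0])(P-c,rr(v)) for v,P in pts if v]
    s=least_squares(res,[0,165,.3]); print("ring mid x,z",s.x[:2].round(1),"tilt",np.degrees(s.x[2]).round(1),"res",np.round(s.fun,1))
E
python3 - <<'E'
from h import *
d=r.get_image("wrist"); T=np.array(d["tool_from_camera"]); print(d["camera_matrix"]); np.save("T.npy",T)
for f,v in(("w6.png",(243,271,344,296,327)),("w7.png",(249.5,283,345,304,327)),("w8.png",(247.5,279,344,302,327)),("w9.png",(247.5,279,344,302,327))): ringpose(f,*v,276,T,50,18)
i,K,R,t=load("w5.png"); 
# ring at pick, relative TCP
E
```

```text
[[336.85496503   0.         276.04293535]
 [  0.         336.85496503 212.75716002]
 [  0.           0.           1.        ]]
ring mid x,z [ -6.6 170.1] tilt 16.7 res [ 0.1 -0.1 -0.4 -0.2  0.6]
ring mid x,z [ -8.6 170. ] tilt 23.0 res [-0.   0.2  0.4  0.  -0.6]
ring mid x,z [ -8.1 170.3] tilt 21.4 res [ 0.  -0.1  0.   0.2 -0.1]
ring mid x,z [ -8.1 170.3] tilt 21.4 res [ 0.  -0.1  0.   0.2 -0.1]
```

```bash
python3 -m inch '[[[-0.008,0.0005,-0.001],0,0.3],[[0,0,0],0,0.3]]';python3 -m inch '[[[0.002,0,0.0035],0,0.3],[[0.002,0,0.0035],0,0.3],[[0,0,0],0,0.3]]'; python3 -m inch '[[[0.0015,0,0.003],0,0.3],[[0,0,0],0,0.3]]';python3 -m inch '[[[0.0015,0,0.003],0,0.3],[[0,0,0],0,0.3]]'; python3 -c "
from h import *
delta((.561,.2222,.3)); print(r.sense()['wrist_torque'])"
```

```text
clock: 12.2
ee_pos: [0.5578, 0.2212, 0.3147]
orientation: [3.133, 0.227, -0.004]
force: [-0.6, -0.2, -2.0]
finger_gap: 0.0473
grasp_force: 69.7
clock: 12.5
ee_pos: [0.563, 0.222, 0.3078]
orientation: [3.133, 0.227, -0.002]
force: [0.0, -0.4, -1.8]
finger_gap: 0.0475
grasp_force: 69.7
clock: 12.7
ee_pos: [0.5642, 0.2222, 0.3051]
orientation: [3.133, 0.227, -0.002]
force: [-0.9, -0.3, -2.6]
finger_gap: 0.0474
grasp_force: 69.7
clock: 12.9
ee_pos: [0.5649, 0.2226, 0.3019]
orientation: [-3.133, -0.227, 0.006]
force: [-3.5, 0.9, -0.9]
finger_gap: 0.0471
grasp_force: 69.8
t 12.9 pos [0.5649 0.2226 0.3019] yaw 8.29 tilt [-3.7e-03 -2.0e-04 -1.0e+00] gap 0.0471 gf 69.78188050553968 F [-3.5  0.9 -0.9]
 turn 0.0 then shift(after turn) mm [-4.  -0.2  1.9]
[ 0.18807467  0.6671623  -0.01124695]
```

```bash
python3 -m inch '[[[0.001,0,0.003],0,0.3],[[0,0,0],0,0.3]]'; python3 -m inch '[[[0.0015,0,0.0035],0,0.3],[[0,0,0],0,0.3]]';python3 -m inch '[[[0.002,0,0.0035],0,0.3],[[0,0,0],0,0.3]]'; python3 -c "
from h import *
delta((.561,.2222,.3)); print(r.sense()['wrist_torque'])"
```

```text
clock: 13.1
ee_pos: [0.5655, 0.2227, 0.2982]
orientation: [3.133, 0.227, -0.007]
force: [-3.6, 1.0, -4.5]
finger_gap: 0.0467
grasp_force: 69.3
clock: 13.3
ee_pos: [0.567, 0.2229, 0.2947]
orientation: [3.133, 0.227, -0.007]
force: [-4.0, 0.8, -3.2]
finger_gap: 0.0473
grasp_force: 69.5
clock: 13.5
ee_pos: [0.5688, 0.2232, 0.2911]
orientation: [3.133, 0.227, -0.009]
force: [-5.3, 1.8, -3.8]
finger_gap: 0.0472
grasp_force: 69.5
t 13.5 pos [0.5688 0.2232 0.2911] yaw 8.29 tilt [-5.7e-03 -6.0e-04 -1.0e+00] gap 0.0472 gf 69.4774904190308 F [-5.3  1.8 -3.8]
 turn 0.0 then shift(after turn) mm [-7.8 -0.2 -8.9]
[ 0.22841649  0.88572823 -0.0179364 ]
```

```bash
python3 -m inch '[[[0.002,0,0.0035],0,0.3],[[0.002,0,0.0035],0,0.3],[[0,0,0],0,0.3]]'; python3 -m inch '[[[0.002,0,0.0035],0,0.3],[[0.002,0,0.0035],0,0.3],[[0,0,0],0,0.3]]';python3 -m inch '[[[0.002,0,0.0035],0,0.3],[[0.002,0,0.0035],0,0.3],[[0,0,0],0,0.3]]'; python3 -c "
from h import *
delta((.561,.2222,.3)); print(r.sense()['wrist_torque'])"
```

```text
clock: 13.8
ee_pos: [0.5722, 0.2237, 0.2836]
orientation: [3.133, 0.227, -0.012]
force: [-7.2, 1.6, -3.3]
finger_gap: 0.0472
grasp_force: 69.4
clock: 14.1
ee_pos: [0.5763, 0.2243, 0.2765]
orientation: [3.133, 0.227, -0.011]
force: [-5.6, 1.4, -4.6]
finger_gap: 0.047
grasp_force: 69.3
clock: 14.4
ee_pos: [0.5803, 0.2248, 0.2694]
orientation: [3.133, 0.227, -0.011]
force: [-5.9, 1.7, -4.4]
finger_gap: 0.0476
grasp_force: 69.3
t 14.4 pos [0.5803 0.2248 0.2694] yaw 8.29 tilt [-0.0068 -0.001  -1.    ] gap 0.0476 gf 69.32317917395778 F [-5.9  1.7 -4.4]
 turn 0.0 then shift(after turn) mm [-19.4  -0.2 -30.6]
[ 0.19296988  0.81648249 -0.03003105]
```

```bash
python3 -m inch '[[[0.002,0,0.0035],0,0.3],[[0.002,0,0.0035],0,0.3],[[0,0,0],0,0.3]]'; python3 -m inch '[[[0.001,0,0.002],0,0.3],[[0,0,0],0,0.3]]';python3 -m inch '[[[0.001,0,0.002],0,0.3],[[0,0,0],0,0.3]]'
python3 - <<'E'
from h import *
delta((.561,.2222,.3)); print(r.sense()['wrist_torque'])
i,*C=shot("wrist","w10.png"); print(rows("w10.png",v0=220,v1=380)); print(i.mean(2).astype(int)[306,205:345:3])
E
```

```text
clock: 14.7
ee_pos: [0.5842, 0.2254, 0.2624]
orientation: [3.133, 0.227, -0.011]
force: [-6.0, 1.4, -5.4]
finger_gap: 0.0471
grasp_force: 69.3
clock: 14.9
ee_pos: [0.5852, 0.2256, 0.2608]
orientation: [3.133, 0.227, -0.011]
force: [-6.3, 1.4, -3.5]
finger_gap: 0.0472
grasp_force: 69.5
clock: 15.1
ee_pos: [0.5863, 0.2257, 0.2589]
orientation: [3.133, 0.227, -0.01]
force: [-7.4, 1.0, -2.6]
finger_gap: 0.0471
grasp_force: 69.6
t 15.1 pos [0.5863 0.2257 0.2589] yaw 8.29 tilt [-0.0065 -0.001  -1.    ] gap 0.0471 gf 69.5599632213117 F [-7.4  1.  -2.6]
 turn 0.0 then shift(after turn) mm [-25.5  -0.2 -41.1]
[ 0.17672665  0.93579847 -0.06021908]
[37 38 37 39 37 38 37 36 37 39 39 38 36 39 58 69 70 71 72 72 73 72 72 72
 71 73 73 72 73 76 82 87 83 85 84 84 84 86 85 83 84 78 77 78 76 78 78 78
 77 79 77 79 78 78 78 80 79 78 80 79 78 79 80 79 79 80 79 79 79 80 79 78
 78 79 78 80 78 79 79 78]
[44  5  6  6  5 59 84 82 82 83 85 84 86 84 83 85 84 80 67 65 71 78 76 77
 80 76 77 74 73 64 77 86 87 84 82 86 85 86 85 85 85 86 84  9 14 10 12]
```

```bash
python3 -m inch '[[[0.001,0,0.0018],0,0.3],[[0,0,0],0,0.3]]'; python3 -m inch '[[[0.001,0,0.0018],0,0.3],[[0,0,0],0,0.3]]';python3 -m inch '[[[0.001,0,0.0018],0,0.3],[[0,0,0],0,0.3]]'; python3 -c "
from h import *
delta((.561,.2222,.3)); print(r.sense()['wrist_torque'])"
```

```text
clock: 15.35
ee_pos: [0.5872, 0.2258, 0.2571]
orientation: [3.133, 0.227, -0.01]
force: [-6.0, 1.2, -2.5]
finger_gap: 0.0471
grasp_force: 69.6
clock: 15.55
ee_pos: [0.5882, 0.226, 0.2554]
orientation: [3.133, 0.227, -0.01]
force: [-5.6, 1.1, -3.3]
finger_gap: 0.0472
grasp_force: 69.6
clock: 15.75
ee_pos: [0.5892, 0.2262, 0.2536]
orientation: [3.133, 0.227, -0.01]
force: [-6.7, 1.5, -3.6]
finger_gap: 0.0472
grasp_force: 69.6
t 15.75 pos [0.5892 0.2262 0.2536] yaw 8.29 tilt [-0.0065 -0.001  -1.    ] gap 0.0472 gf 69.58593305949648 F [-6.7  1.5 -3.6]
 turn 0.0 then shift(after turn) mm [-28.5  -0.2 -46.4]
[ 0.16441188  0.98812349 -0.03131303]
```

```bash
python3 -m inch '[[[0.001,0,0.0018],0,0.3],[[0,0,0],0,0.3]]'; python3 -m inch '[[[0.001,0,0.0018],0,0.3],[[0,0,0],0,0.3]]';python3 -m inch '[[[0.001,0,0.0018],0,0.3],[[0,0,0],0,0.3]]'
python3 - <<'E'
from h import *
delta((.561,.2222,.3)); print(r.sense()['wrist_torque'])
i,*C=shot("wrist","w11.png"); print(rows("w11.png",v0=220,v1=320)); print(rows("w11.png",230,220,320));
E
```

```text
clock: 15.95
ee_pos: [0.5901, 0.2263, 0.2522]
orientation: [3.133, 0.227, -0.011]
force: [-7.9, 0.5, -0.6]
finger_gap: 0.0472
grasp_force: 72.8
clock: 16.15
ee_pos: [0.5907, 0.2265, 0.252]
orientation: [3.132, 0.227, -0.016]
force: [-13.0, -0.8, 7.7]
finger_gap: 0.0471
grasp_force: 77.2
clock: 16.35
ee_pos: [0.5912, 0.2266, 0.2518]
orientation: [3.132, 0.227, -0.02]
force: [-17.0, -2.7, 18.2]
finger_gap: 0.047
grasp_force: 82.6
t 16.35 pos [0.5912 0.2266 0.2518] yaw 8.31 tilt [-0.0123 -0.0024 -0.9999] gap 0.047 gf 82.5856343252633 F [-17.   -2.7  18.2]
 turn 0.0 then shift(after turn) mm [-30.5  -0.  -48.2]
[-0.17594782  2.75832186  0.03197424]
[35 35 36 35 35 38 35 37 39 39 37 38 37 36 57 70 70 70 73 72 73 72 72 72
 73 73 74 73 75 77 82 87 84 85 85 86 85 85 84 84 85 78 78 79 78 78 79 80
 79 77]
[91 89 90 91 91 65 34 31 29 31 31 32 29 34 37 38 39 39 39 38 37 40 45 53
 57 55 56 55 56 57 58 61 61 61 62 62 66 78 84 85 84 86 86 85 84 84 83 83
 83 81]
```

```bash
python3 -m inch '[[[-0.003,0,-0.001],0,0.3],[[0,0,0],0,0.3]]'; python3 -m inch '[[[0,0,0],0,0.55],[[0,0,0],0,0.555],[[0,0,0],0,0.56],[[0,0,0],0,0.565],[[0,0,0],0,0.57],[[0,0,0],0,0.575],[[0,0,0],0,0.58],[[0,0,0],0,0.585]]'
python3 - <<'E'
from h import *
delta((.561,.2222,.3))
i,*C=shot("wrist","w12.png"); print(rows("w12.png",v0=220,v1=320)); print(rows("w12.png",230,220,320));
E
```

```text
clock: 16.6
ee_pos: [0.5897, 0.2263, 0.252]
orientation: [3.133, 0.228, -0.007]
force: [-9.7, -0.7, 8.4]
finger_gap: 0.0472
grasp_force: 76.0
clock: 17.4
ee_pos: [0.59, 0.2259, 0.2515]
orientation: [3.132, 0.229, -0.007]
force: [-8.9, -1.0, 4.7]
finger_gap: 0.0499
grasp_force: 4.6
t 17.4 pos [0.59   0.2259 0.2515] yaw 8.35 tilt [-0.0043 -0.0017 -1.    ] gap 0.0499 gf 4.5515599474310875 F [-8.9 -1.   4.7]
 turn 0.0 then shift(after turn) mm [-29.3  -0.5 -48.5]
[34 37 37 35 35 35 35 35 39 39 36 37 38 35 52 72 74 74 76 77 78 77 77 77
 76 77 78 77 78 78 79 81 86 83 83 82 83 81 82 82 78 77 78 77 79 77 78 78
 78 78]
[90 91 91 91 87 52 31 30 29 31 31 33 32 36 38 37 40 39 38 37 38 44 57 58
 58 59 57 59 58 59 61 62 62 64 62 64 68 75 81 83 82 81 81 82 82 80 78 77
 77 77]
```

```bash
python3 -m inch '[[[-0.002,0,-0.001],0,0.59],[[0,0,0],0,0.6],[[0,0,0],0,0.62],[[0,0,0],0,0.64],[[0,0,0],0,0.68],[[0,0,0],0,0.68]]'
python3 - <<'E'
from h import *
delta((.561,.2222,.3))
i,*C=shot("wrist","w13.png"); print(rows("w13.png",v0=220,v1=320)); print(rows("w13.png",230,220,320)); print(rows("w13.png",240,220,320)); print(rows("w13.png",310,220,320)); 
for s in (0,18): print([np.round(proj(np.array([.5922,.2270,.0776])+s/1000*np.array([-.495,-.0715,.866])+rad*np.array([.857,.124,.5])/1000,*C),1) for rad in(25,-25)])
E
```

```text
clock: 18.05
ee_pos: [0.5893, 0.2259, 0.2519]
orientation: [-3.133, -0.227, -0.001]
force: [0.1, 0.3, 0.3]
finger_gap: 0.0581
grasp_force: 0.0
t 18.05 pos [0.5893 0.2259 0.2519] yaw 8.29 tilt [ 5.e-04  0.e+00 -1.e+00] gap 0.0581 gf 0.0 F [0.1 0.3 0.3]
 turn 0.0 then shift(after turn) mm [-28.5  -0.4 -48.1]
[35 36 35 35 36 36 36 36 39 39 37 38 38 37 54 73 74 74 75 75 78 78 75 77
 75 76 77 76 77 77 79 83 86 83 82 82 81 79 82 81 76 77 77 77 75 78 77 77
 78 79]
[90 91 91 91 88 59 30 32 31 31 31 29 32 37 36 38 37 38 39 37 37 43 53 57
 58 57 59 58 57 58 60 60 62 62 63 64 65 74 81 81 81 81 80 82 80 79 78 76
 78 77]
[82 71 66 38 31 31 32 32 33 34 31 37 39 37 36 38 37 38 49 62 62 64 65 66
 65 68 66 67 68 69 70 69 67 70 74 83 82 82 83 82 83 82 81 81 81 81 82 81
 80 80]
[42 44 44 39 34 34 35 35 33 35 35 37 39 36 37 38 38 41 65 73 73 72 74 74
 74 73 73 74 73 75 74 74 74 76 81 86 83 82 82 82 82 81 83 81 80 80 79 80
 80 80]
[array([273.9, 241.6]), array([274.3, 298.8])]
[array([273.7, 279.2]), array([274.1, 332.1])]
```

```bash
python3 -m inch '[[[0,0,-0.008],0,0.68],[[0,0,-0.015],0,0.68],[[-0.01,0,-0.007],0,0.42],[[-0.011,-0.0005,0],0,0.42],[[0,0,0],0,0.42],[[0,0,0],0,0.42]]';  python3 -m inch '[[[0,0,0.008],0,0.42],[[0,0,0.005],0,0.42],[[0,0,0],0,0.42]]'; python3 -m inch '[[[0,0,0.002],0,0.42],[[0,0,0],0,0.42]]'; python3 -m inch '[[[0,0,0.002],0,0.42],[[0,0,0],0,0.42]]'; python3 -c "
from h import *
delta((.5685,.2235,.262))"
```

```text
clock: 18.7
ee_pos: [0.5674, 0.2232, 0.2817]
orientation: [3.133, 0.228, -0.001]
force: [0.9, -0.3, 0.3]
finger_gap: 0.036
grasp_force: 0.0
clock: 19.0
ee_pos: [0.5676, 0.2231, 0.267]
orientation: [3.133, 0.227, -0.005]
force: [-0.3, 0.2, -0.5]
finger_gap: 0.0357
grasp_force: 0.0
clock: 19.2
ee_pos: [0.5682, 0.2233, 0.2664]
orientation: [3.133, 0.227, -0.001]
force: [0.2, -0.3, -0.3]
finger_gap: 0.0357
grasp_force: 0.0
clock: 19.4
ee_pos: [0.5682, 0.2233, 0.2648]
orientation: [3.133, 0.227, -0.0]
force: [-1.4, 1.0, -0.4]
finger_gap: 0.0358
grasp_force: 0.0
t 19.4 pos [0.5682 0.2233 0.2648] yaw 8.29 tilt [-2.e-04 -1.e-04 -1.e+00] gap 0.0358 gf 0.0 F [-1.4  1.  -0.4]
 turn 0.0 then shift(after turn) mm [ 0.3 -0.1  2.8]
```

```bash
python3 -m inch '[[[0,0,0.0015],0,0.42],[[0,0,0],0,0.42]]'; python3 -m inch '[[[0,0,0.0015],0,0.42],[[0,0,0],0,0.42]]'; python3 -m inch '[[[0,0,0.0015],0,0.42],[[0,0,0],0,0.42]]';python3 -m inch '[[[0,0,0.0015],0,0.42],[[0,0,0],0,0.42]]'
python3 - <<'E'
from h import *
delta((.5685,.2235,.262))
i,K,R,t=shot("side","s2.png"); p=proj((.5833,.2257,.0932),K,R,t).astype(int); print(p)
cv2.imwrite("pics/c7.png",cv2.cvtColor(np.clip(cv2.resize(i[p[1]-50:p[1]+40,p[0]-50:p[0]+60],None,fx=6,fy=6,interpolation=2)*1.6,0,255).astype(np.uint8),4))
E
```

```text
clock: 19.6
ee_pos: [0.5682, 0.2233, 0.2633]
orientation: [3.133, 0.227, -0.0]
force: [-0.1, -0.0, -0.2]
finger_gap: 0.0364
grasp_force: 0.0
clock: 19.8
ee_pos: [0.5684, 0.2234, 0.2626]
orientation: [-3.133, -0.227, -0.001]
force: [-0.6, 0.1, 2.5]
finger_gap: 0.0356
grasp_force: 1.5
clock: 20.0
ee_pos: [0.5686, 0.2235, 0.2623]
orientation: [3.133, 0.227, 0.0]
force: [-3.6, -1.6, 9.3]
finger_gap: 0.0357
grasp_force: 5.2
clock: 20.2
ee_pos: [0.5686, 0.2235, 0.2622]
orientation: [3.133, 0.227, 0.0]
force: [-5.7, -2.1, 15.7]
finger_gap: 0.0358
grasp_force: 8.6
t 20.2 pos [0.5686 0.2235 0.2622] yaw 8.31 tilt [ 2.e-04 -1.e-04 -1.e+00] gap 0.0358 gf 8.558214751094164 F [-5.7 -2.1 15.7]
 turn 0.0 then shift(after turn) mm [-0.1 -0.   0.2]
[271 168]
```

```bash
python3 -m inch '[[[0,0,-0.02],0,0.42],[[0,0,-0.04],0,0.42],[[-0.005,0.02,-0.02],0,0.42],[[-0.01,0.045,0],0,0.5],[[-0.01,0.045,0],0,0.65],[[-0.01,0.045,0],0,0.65],[[-0.01,0.045,0],0,0.65],[[-0.01,0.045,0],0,0.65]]'; python3 -m inch '[[[-0.01,0.045,0],0,0.65],[[-0.01,0.045,0],0,0.65],[[-0.01,0.045,0],0,0.65],[[-0.01,0.045,0],0,0.65],[[-0.01,0.045,0.02],0,0.65],[[-0.006,0.03,0.03],0,0.65],[[-0.003,0.02,0.03],0,0.65],[[0,0,0.01],0,0.65]]'; python3 -m inch '[[[0,0,0],0,0.65],[[0,0,0],0,0.65]]'
python3 - <<'E'
from h import *
delta((.533,-.329,.235)); i,*C=shot("wrist","w14.png"); g=i.mean(2).astype(int)
print(proj((.536,-.329,.030),*C)); b=(i.min(2)>105).astype(np.uint8); 
n,l,s,c=cv2.connectedComponentsWithStats(b); 
for k in range(1,n):
    if s[k][4]>800: print(s[k],c[k])
E
```

```text
clock: 21.05
ee_pos: [0.5487, -0.0287, 0.3389]
orientation: [3.133, 0.228, 0.001]
force: [0.8, -0.3, 0.2]
finger_gap: 0.0553
grasp_force: 0.0
clock: 21.85
ee_pos: [0.5287, -0.3093, 0.2455]
orientation: [-3.131, -0.222, 0.006]
force: [-0.8, 0.4, -0.1]
finger_gap: 0.0556
grasp_force: 0.0
clock: 22.05
ee_pos: [0.5309, -0.3066, 0.2495]
orientation: [-3.133, -0.228, -0.001]
force: [0.2, -0.5, -0.4]
finger_gap: 0.0557
grasp_force: 0.0
t 22.05 pos [ 0.5309 -0.3066  0.2495] yaw 8.34 tilt [ 4.e-04  2.e-04 -1.e+00] gap 0.0557 gf 0.0 F [ 0.2 -0.5 -0.4]
 turn 0.0 then shift(after turn) mm [-1.2 22.4 14.5]
[313.62071768 239.2152923 ]
[    0     0   239   166 24083] [89.53743304 67.69609268]
[  348     0   212   414 62076] [474.530366   176.71410851]
[ 278  204   69   64 2662] [311.78812923 235.75469572]
[  76  276  111   56 3016] [135.65981432 303.07924403]
[  201   277   150   117 14347] [275.89949118 333.39757441]
[115 386  42  34 948] [139.58860759 405.59810127]
[396 386  42  34 950] [412.48315789 405.58210526]
```

Run:
```python
from h import *
C=load("w14.png")[1:]; g=load("w14.png")[0].min(2).astype(int); print(g[190:275:2,312]); print(g[236,270:356:2])
p=onz(312.2,236,.030,*C); print(p)
for q in((0,.021),(0,-.021),(.021,0),(-.021,0)): print(proj(p+[q[0],q[1],0],*C))
delta((p[0]-.004,p[1]-.0006,.1855))
```

```text
[ 18  15  30  87  88  87  89 108 151 147 146 143 142 176 215 240  71  52
  52  34  16  17  14  10  73  88  91  93  87  89  84 167 248 249 248 247
 247 246 250  69   7  41  49]
[ 63  60  63  60 154 248 249 249 249 248 249 248 243 114  89  65  30   9
  14  13  11  10  24  59  79  82  83  85  80 125 246 252 249 245 246 246
 245 246 144  45  49  52  48]
[ 0.53793018 -0.32778244  0.03      ]
[277.6327851  231.29068595]
[346.44566676 240.66550748]
[318.60012481 202.80836696]
[306.19415186 267.14687817]
t 22.1 pos [ 0.5313 -0.3066  0.2503] yaw 8.37 tilt [ 1.7e-03 -8.0e-04 -1.0e+00] gap 0.0555 gf 0.0 F [-0.3 -0.1 -1.1]
 turn 0.0 then shift(after turn) mm [-0.5 21.9 64.8]
```

```bash
python3 -m inch '[[[-0.0005,0.012,0.005],0,0.65],[[0,0.0099,0.01],0,0.65],[[0,0,0.02],0,0.65],[[0,0,0.02],0,0.65],[[0,0,0.0098],0,0.65],[[0,0,0],0,0.65],[[0,0,0],0,0.65]]'; python3 -c "
from h import *
delta((.5339,-.3284,.1855))"; python3 -m inch '[[[0,0,0],0,0.3],[[0,0,0],0,0.3],[[0,0,0],0,0.3],[[0,0,0],0,0.3],[[0,0,0],0,0.3]]'; python3 -c "
from h import *
i,*C=shot('wrist','w15.png'); delta((.5339,-.3284,.1855));g=i.min(2).astype(int); print(g[190:360:2,276]); print(g[270,200:350:3])"
```

```text
clock: 22.8
ee_pos: [0.5334, -0.3295, 0.1844]
orientation: [3.133, 0.227, 0.001]
force: [-0.1, -0.4, 0.1]
finger_gap: 0.0554
grasp_force: 0.0
t 22.8 pos [ 0.5334 -0.3295  0.1844] yaw 8.3 tilt [ 4.e-04 -3.e-04 -1.e+00] gap 0.0554 gf 0.0 F [-0.1 -0.4  0.1]
 turn 0.0 then shift(after turn) mm [ 0.6 -1.  -1.1]
clock: 23.3
ee_pos: [0.534, -0.3298, 0.1859]
orientation: [3.131, 0.227, 0.004]
force: [-0.8, 0.3, 5.7]
finger_gap: 0.0396
grasp_force: 60.9
t 23.35 pos [ 0.534  -0.3298  0.1859] yaw 8.3 tilt [ 0.0026 -0.0018 -1.    ] gap 0.0392 gf 60.946647115051746 F [0.2 0.7 6.5]
 turn 0.0 then shift(after turn) mm [ 0.1 -1.4  0.4]
[117 115 122 125  88  11  15   9  17  20  22  18  22  19  19  21  20  21
  23  21  92 106 103 105 107 106 108 105 108 124 170 170 168 169 166 163
 166 164 165 166 156  67  54  42  14  22  20  15  42 106 105 103 102 107
 104 104 101 105 107 104 104 111 253 253 253 252 252 252 252 251 251 255
  93  38  43 197 224 221 221 222 222 216 218 219 221]
[ 15  16  15  15  18  60  83  87  87  39  14  97 143 162 164 164 165 166
 161 165 163 164 165 167 164 155 158 165 165 162 164 163 166 163 164 166
 164 167 169 134  86  11  69  86  85  90  34  19  39  49]
```

```bash
python3 -m inch '[[[0,0,-0.01],0,0.3],[[0,0,-0.02],0,0.3],[[0,0,-0.03],0,0.3],[[0,0,-0.04],0,0.3],[[0,0,-0.04],0,0.3],[[0.003,-0.02,-0.02],0,0.3],[[0.006,-0.04,0],0,0.3],[[0.007,-0.045,0],0,0.3]]'; python3 -m inch '[[[0.007,-0.045,0],0,0.3],[[0.007,-0.045,0],0,0.3],[[0.007,-0.045,0],0,0.3],[[0.007,-0.045,0],0,0.3],[[0.007,-0.045,0],0,0.3],[[0.007,-0.045,0],0,0.3],[[0.007,-0.045,0],0,0.3],[[0.007,-0.045,0],0,0.3]]'; python3 -m inch '[[[0.006,-0.04,0],0,0.3],[[0.004,-0.025,0],0,0.3],[[0,-0.01,0],0,0.3],[[0,0,0],0,0.3],[[0,0,0],0,0.3]]'; python3 -c "
from h import *
delta((.5392,.2193,.325))"
```

```text
clock: 24.15
ee_pos: [0.5337, -0.2228, 0.3458]
orientation: [3.132, 0.223, 0.004]
force: [-0.0, 0.7, -0.6]
finger_gap: 0.0394
grasp_force: 60.5
clock: 24.95
ee_pos: [0.5365, 0.1431, 0.3443]
orientation: [3.133, 0.227, -0.001]
force: [1.5, -1.3, -0.7]
finger_gap: 0.0394
grasp_force: 60.5
clock: 25.45
ee_pos: [0.5361, 0.2161, 0.344]
orientation: [3.132, 0.227, -0.002]
force: [-0.0, -0.1, -0.2]
finger_gap: 0.0396
grasp_force: 60.6
t 25.45 pos [0.5361 0.2161 0.344 ] yaw 8.29 tilt [-9.0e-04 -1.2e-03 -1.0e+00] gap 0.0396 gf 60.55338375270367 F [-0.  -0.1 -0.2]
 turn 0.0 then shift(after turn) mm [ 3.5 -2.8 19. ]
```

```bash
python3 -m inch '[[[0.0035,-0.0028,0.01],0,0.3],[[0,0,0.01],0,0.3],[[0,0,0.004],0,0.3],[[0,0,0],0,0.3]]'; python3 -m inch '[[[0,0,0.004],0,0.3],[[0,0,0.003],0,0.3],[[0,0,0.003],0,0.3]]';  python3 -m inch '[[[0,0,0.003],0,0.3],[[0,0,0.003],0,0.3],[[0,0,0],0,0.3]]'
python3 - <<'E'
from h import *
delta((.5392,.2193,.3165)); i,*C=shot("wrist","w16.png"); g=i.min(2).astype(int); print(g[200:380:2,276]); print(g[300,200:350:3])
E
```

```text
clock: 25.85
ee_pos: [0.5393, 0.2195, 0.3191]
orientation: [3.133, 0.226, -0.003]
force: [0.6, 0.3, -0.1]
finger_gap: 0.0397
grasp_force: 60.5
clock: 26.15
ee_pos: [0.5395, 0.2203, 0.3159]
orientation: [3.133, 0.227, -0.004]
force: [-15.4, -4.0, 36.5]
finger_gap: 0.0396
grasp_force: 63.1
clock: 26.45
ee_pos: [0.5394, 0.2212, 0.3117]
orientation: [-3.132, -0.227, 0.002]
force: [-17.1, -2.9, 34.8]
finger_gap: 0.0394
grasp_force: 66.0
t 26.45 pos [0.5394 0.2212 0.3117] yaw 8.29 tilt [-0.0013  0.0015 -1.    ] gap 0.0394 gf 66.03540902025998 F [-17.1  -2.9  34.8]
 turn 0.0 then shift(after turn) mm [-0.5  1.8 -4.8]
[ 63  65  69  65  66  66  65  66  65  65  64  66  70  69  68  67  66  71
  72  75  74  72  74  75  71  75  72  72  73  73  75  83 109 104 105 104
 104 104 107 103 103 101  42  52  71  73  74  69  73  73  76  69  75  71
  74  75  71  72  73  77  92 106 103 106 101 105 102 106  86  18  15  11
   7  11  14  12  13   8  23  22  22  27  23  25  12  16   5  12   9   7]
[ 10  15  50  52  53  52  33   7   9   6  96 103 105 104 105 102 105  95
  72  73  75  74  71  72  73  73  72  70  71  67  63  62  59  64 102 103
 100 106 103 104 104  74   1   6   5  43  53  52  52  52]
```

```bash
python3 -m inch '[[[0,0,0.003],0,0.3],[[-0.0005,0,0.003],0,0.3],[[-0.0005,0,0.003],0,0.3],[[0,0,0],0,0.3]]'
python3 - <<'E'
from h import *
delta((.5392,.2193,.3165)); i,*C=shot("wrist","w17.png"); g=i.min(2).astype(int); print(g[200:380:2,276]); print(g[306,200:350:3])
ringpose("w16.png",None,262.5,336.5,283,319.5,276,np.load("T.npy"),42,24)
E
```

```text
clock: 26.9
ee_pos: [0.5387, 0.221, 0.3032]
orientation: [-3.132, -0.227, -0.0]
force: [-17.2, -3.4, 36.7]
finger_gap: 0.0396
grasp_force: 75.6
t 26.9 pos [0.5387 0.221  0.3032] yaw 8.3 tilt [ 1.0e-04  1.5e-03 -1.0e+00] gap 0.0396 gf 75.63920312561095 F [-17.2  -3.4  36.7]
 turn 0.0 then shift(after turn) mm [  0.3   1.8 -13.3]
[ 67  67  65  66  64  67  66  68  67  64  67  65  67  67  68  67  71  67
  68  71  68  74  82  84  80  82  85  83  83  85  83  79  85  85  85  88
  86  85  87  84  85  88  98 105 101 103  99 102 100  97  87  83  84  83
  82  86  85  82  86  84  82  86  84  87  97 102 103 102 100  99  60  10
  16  12  14  15  11  14  15   6  12  10  19  22  29  19  10   9  17   6]
[ 13  51  77  80  79  81  10   8   7  24 100 100 102  98 100 100 101  98
  96  78  82  78  84  86  85  83  85  81  79  79  71  67  74  98 101  99
  97 100 100 100 101 101   8   2  11  26  83  80  81  67]
ring mid x,z [ -1.1 171.3] tilt 8.7 res [ 0.1 -0.1 -0.3  0.2]
```

```bash
python3 - <<'E'
from h import *
ringpose("w17.png",242.5,283.5,340,299.5,328,276,np.load("T.npy"),42,24)
E
python3 -m inch '[[[-0.0005,0,0.003],0,0.3],[[0,0,0.001],0,0.3],[[0,0,0],0,0.3]]'
python3 - <<'E'
from h import *
delta((.5392,.2193,.3165)); i,*C=shot("wrist","w18.png"); g=i.min(2).astype(int); print(g[230:350,276])
E
```

```text
ring mid x,z [ -5.2 170.8] tilt 20.1 res [ 0.   0.1 -0.2 -0.3  0.3]
clock: 27.25
ee_pos: [0.5386, 0.221, 0.3004]
orientation: [-3.132, -0.227, -0.002]
force: [-18.4, -4.9, 41.2]
finger_gap: 0.0395
grasp_force: 78.8
t 27.25 pos [0.5386 0.221  0.3004] yaw 8.3 tilt [ 0.001   0.0015 -1.    ] gap 0.0395 gf 78.76886277459562 F [-18.4  -4.9  41.2]
 turn 0.0 then shift(after turn) mm [  0.4   1.8 -16.1]
[ 66  67  70  68  69  68  70  70  71  70  68  71  72  72  72  76  81  84
  88  87  87  86  86  86  82  89  85  87  88  88  85  87  86  86  87  84
  87  90  87  88  84  87  88  85  89  88  89  88  88  88  87  89  87  88
  87  86  89  87  90  90  94  96 102 105 102  99 101  97  98  98  99  99
  99  99  95  93  89  84  88  88  88  86  86  89  88  90  89  89  87  89
  87  87  89  88  87  90  88  87  92  94 103 103 100  99 100  97 100  97
  93  98  69  36  19  12  14  15  12   7  13  11]
```

```bash
python3 -m inch '[[[0,0,-0.01],0,0.3],[[0,0,-0.012],0,0.3],[[0.005,0.001,-0.008],0,0.3],[[0.005,0.001,0],0,0.3],[[0,0,0],0,0.3]]'
python3 - <<'E'
from h import *
ringpose("w18.png",246,290,340.5,306,328.5,276,np.load("T.npy"),42,24)
delta((.5585,.2221,.3165)); i,*C=shot("wrist","w19.png"); g=i.min(2).astype(int); print(g[230:350,276]);print(g[306,200:350:2])
E
```

```text
clock: 27.8
ee_pos: [0.549, 0.2194, 0.3208]
orientation: [3.133, 0.227, 0.001]
force: [0.0, -0.4, -0.6]
finger_gap: 0.0394
grasp_force: 73.8
ring mid x,z [ -6.4 170.8] tilt 24.4 res [ 0.  -0.1  0.1  0.3 -0.2]
t 27.8 pos [0.549  0.2194 0.3208] yaw 8.27 tilt [ 4.e-04 -0.e+00 -1.e+00] gap 0.0394 gf 73.84198634999848 F [ 0.  -0.4 -0.6]
 turn 0.0 then shift(after turn) mm [ 9.8 -1.3  4.3]
[ 67  67  68  64  69  66  68  69  71  72  71  72  69  73  73  77  85  86
  86  84  83  85  87  85  85  85  84  84  86  85  86  88  85  84  86  87
  88  86  87  89  87  88  84  86  86  88  85  86  87  88  87  88  86  85
  87  88  85  90  90  97  98 106 102 101  98  97  99  94 101  99 101  96
  98  97  93  85  85  85  85  85  85  84  85  86  86  83  86  88  84  87
  82  88  84  88  88  86  84  90  90  92 101  99 103  99 101  99  97  96
  99  94  71  34  13  13   0  12  13  12  13   8]
[  5  31  57  77  77  79  80  82  57  12  13  11   4   5  48  87  97  98
  96 100  97 101  96 100  96  98 100  99  98 101  94  92  92  88  87  87
  88  84  85  85  84  81  81  81  80  91  98  99  96  99 100  96  98  99
  97  99 100  99  98 102  98  87  68  14   8  11   8  10  53  80  80  76
  82  75  56]
```

```bash
python3 -m inch '[[[0.0056,-0.0007,0],0,0.3],[[0,0,0.003],0,0.3],[[0,0,0],0,0.3]]'; python3 -m inch '[[[0.002,0,0.0035],0,0.3],[[0.002,0,0.0035],0,0.3],[[0,0,0],0,0.3]]';python3 -m inch '[[[0.0015,0,0.003],0,0.3],[[0,0,0],0,0.3]]'; python3 -m inch '[[[0.0015,0,0.003],0,0.3],[[0,0,0],0,0.3]]'; python3 -c "
from h import *
delta((.5585,.2221,.3))"
```

```text
clock: 28.15
ee_pos: [0.5534, 0.2209, 0.3171]
orientation: [3.133, 0.227, -0.003]
force: [-0.4, -0.4, -0.2]
finger_gap: 0.0396
grasp_force: 73.8
clock: 28.45
ee_pos: [0.5574, 0.2215, 0.3104]
orientation: [3.133, 0.227, -0.002]
force: [1.0, -0.1, -0.4]
finger_gap: 0.0396
grasp_force: 73.8
clock: 28.65
ee_pos: [0.559, 0.2218, 0.3078]
orientation: [3.133, 0.227, -0.001]
force: [0.4, -0.3, -1.3]
finger_gap: 0.0398
grasp_force: 73.8
clock: 28.85
ee_pos: [0.5598, 0.2221, 0.3045]
orientation: [-3.133, -0.227, 0.004]
force: [-2.2, 0.3, -1.2]
finger_gap: 0.0393
grasp_force: 73.9
t 28.85 pos [0.5598 0.2221 0.3045] yaw 8.29 tilt [-2.7e-03 -2.0e-04 -1.0e+00] gap 0.0393 gf 73.92773377770482 F [-2.2  0.3 -1.2]
 turn 0.0 then shift(after turn) mm [-1.3 -0.2  4.5]
```

```bash
python3 -m inch '[[[0.001,0,0.003],0,0.3],[[0.0015,0,0.0035],0,0.3],[[0,0,0],0,0.3]]'; python3 -m inch '[[[0.002,0,0.0035],0,0.3],[[0.002,0,0.0035],0,0.3],[[0,0,0],0,0.3]]';python3 -m inch '[[[0.002,0,0.0035],0,0.3],[[0.002,0,0.0035],0,0.3],[[0,0,0],0,0.3]]';python3 -m inch '[[[0.002,0,0.0035],0,0.3],[[0,0,0],0,0.3]]'; python3 -c "
from h import *
delta((.5585,.2221,.3))"
```

```text
clock: 29.15
ee_pos: [0.5619, 0.2224, 0.2973]
orientation: [3.133, 0.227, -0.006]
force: [-4.4, 1.1, -3.3]
finger_gap: 0.0395
grasp_force: 73.7
clock: 29.45
ee_pos: [0.5655, 0.223, 0.2901]
orientation: [3.133, 0.227, -0.008]
force: [-4.0, 0.3, -3.0]
finger_gap: 0.0396
grasp_force: 73.6
clock: 29.75
ee_pos: [0.5691, 0.2235, 0.2828]
orientation: [3.133, 0.227, -0.01]
force: [-5.0, 0.3, -2.7]
finger_gap: 0.0395
grasp_force: 73.5
clock: 29.95
ee_pos: [0.571, 0.2238, 0.2793]
orientation: [3.133, 0.227, -0.011]
force: [-6.1, 0.5, -2.3]
finger_gap: 0.0397
grasp_force: 73.6
t 29.95 pos [0.571  0.2238 0.2793] yaw 8.29 tilt [-0.0069 -0.0011 -1.    ] gap 0.0397 gf 73.58951525373413 F [-6.1  0.5 -2.3]
 turn 0.0 then shift(after turn) mm [-12.6  -0.2 -20.7]
```

```bash
python3 -m inch '[[[0.002,0,0.003],0,0.3],[[0.001,0,0.002],0,0.3],[[0,0,0],0,0.3]]'; python3 -m inch '[[[0.001,0,0.0018],0,0.3],[[0,0,0],0,0.3]]';python3 -m inch '[[[0.001,0,0.0018],0,0.3],[[0,0,0],0,0.3]]';python3 -m inch '[[[0.001,0,0.0018],0,0.3],[[0,0,0],0,0.3]]'; python3 -c "
from h import *
delta((.5585,.2221,.3))"
```

```text
clock: 30.25
ee_pos: [0.5739, 0.2242, 0.2743]
orientation: [3.133, 0.227, -0.011]
force: [-5.5, 0.3, -2.1]
finger_gap: 0.0397
grasp_force: 73.6
clock: 30.45
ee_pos: [0.5749, 0.2243, 0.2726]
orientation: [3.133, 0.227, -0.011]
force: [-5.2, -0.3, -2.9]
finger_gap: 0.0395
grasp_force: 73.7
clock: 30.65
ee_pos: [0.5758, 0.2245, 0.2709]
orientation: [3.133, 0.227, -0.011]
force: [-5.7, 1.0, -0.6]
finger_gap: 0.0394
grasp_force: 73.7
clock: 30.85
ee_pos: [0.5768, 0.2246, 0.2691]
orientation: [3.133, 0.227, -0.011]
force: [-6.3, 1.1, -1.8]
finger_gap: 0.0397
grasp_force: 73.7
t 30.85 pos [0.5768 0.2246 0.2691] yaw 8.29 tilt [-0.0071 -0.0012 -1.    ] gap 0.0397 gf 73.65883567817946 F [-6.3  1.1 -1.8]
 turn 0.0 then shift(after turn) mm [-18.5  -0.1 -30.9]
```

```bash
python3 -m inch '[[[0.0005,0,0.0012],0,0.3],[[0,0,0],0,0.3]]';python3 -m inch '[[[0.0005,0,0.0012],0,0.3],[[0,0,0],0,0.3]]'; python3 -m inch '[[[0.0005,0,0.0012],0,0.3],[[0,0,0],0,0.3]]';python3 - <<'E'
from h import *
delta((.5585,.2221,.3));i,*C=shot("wrist","w20.png"); g=i.min(2).astype(int); print(g[220:300,276]);print(g[220:300,240])
E
```

```text
clock: 31.05
ee_pos: [0.5774, 0.2247, 0.268]
orientation: [3.133, 0.227, -0.011]
force: [-6.4, 0.4, -2.0]
finger_gap: 0.0395
grasp_force: 73.7
clock: 31.25
ee_pos: [0.5779, 0.2248, 0.2671]
orientation: [3.133, 0.227, -0.011]
force: [-8.0, 0.7, -0.2]
finger_gap: 0.0395
grasp_force: 75.5
clock: 31.45
ee_pos: [0.5782, 0.2249, 0.2669]
orientation: [3.132, 0.227, -0.013]
force: [-10.1, -0.5, 6.2]
finger_gap: 0.0394
grasp_force: 78.3
t 31.45 pos [0.5782 0.2249 0.2669] yaw 8.3 tilt [-0.0081 -0.0016 -1.    ] gap 0.0394 gf 78.30056828957427 F [-10.1  -0.5   6.2]
 turn 0.0 then shift(after turn) mm [-19.9  -0.1 -33.1]
[ 72  73  73  71  70  72  70  69  74  73  72  72  71  74  70  73  72  73
  81  81  80  78  79  77  81  87  94  98  95  95  95  98  96  95  96  97
 100  96 100 101  94  98  98  97  97  97  98  97  95  97  98  95  97  97
 100  98 100  99 100  97  98 101 100  99 101  97  97 100 103 106 110 117
 118 115 113 116 110 111 115 114]
[ 46  53  52  57  55  56  54  58  55  59  61  57  59  61  60  58  62  60
  59  61  64  62  62  67  66  62  71  74  77  79  79  78  81  79  75  79
  75  76  77  78  78  81  81  76  81  81  79  80  81  81  83  84  80  78
  83  85  81  84  83  86  83  84  84  84  85  83  84  84  83  86  87  85
  85  85  89  89  91  98 107 109]
```

```bash
python3 -m inch '[[[-0.002,0,-0.0005],0,0.3],[[0,0,0],0,0.455],[[0,0,0],0,0.46],[[0,0,0],0,0.465],[[0,0,0],0,0.47],[[0,0,0],0,0.475],[[0,0,0],0,0.48],[[0,0,0],0,0.485]]'; python3 -m inch '[[[-0.001,0,-0.0005],0,0.49],[[0,0,0],0,0.495],[[0,0,0],0,0.5],[[0,0,0],0,0.51],[[0,0,0],0,0.53],[[0,0,0],0,0.56],[[0,0,0],0,0.6]]'
python3 - <<'E'
from h import *
delta((.5585,.2221,.3));i,*C=shot("wrist","w21.png"); g=i.min(2).astype(int); print(g[220:300,276]);
for s,R_ in ((18,25),(18,21),(42,21)): print([np.round(proj(np.array([.5922,.2270,.0776])+s/1000*np.array([-.495,-.0715,.866])+rad*np.array([.857,.124,.5])/1000,*C),1) for rad in(R_,-R_)])
E
```

```text
clock: 32.3
ee_pos: [0.5786, 0.2246, 0.2678]
orientation: [3.133, 0.228, 0.001]
force: [-3.3, -0.6, 1.1]
finger_gap: 0.0416
grasp_force: 1.1
clock: 33.0
ee_pos: [0.5773, 0.2245, 0.2682]
orientation: [3.133, 0.227, 0.0]
force: [-0.7, -1.0, -0.3]
finger_gap: 0.0511
grasp_force: 0.0
t 33.0 pos [0.5773 0.2245 0.2682] yaw 8.3 tilt [ 1.e-04  0.e+00 -1.e+00] gap 0.0511 gf 0.0 F [-0.7 -1.  -0.3]
 turn 0.0 then shift(after turn) mm [-19.   -0.4 -31.8]
[ 72  73  72  72  75  69  74  71  72  71  72  72  70  74  72  70  75  78
  79  78  79  79  74  78  82  88  95  95 102  98  95 100 100 101  97  99
  98  98  99 101 101 103 102 102  99  99 100 101  99 101 100 101 101 101
 100 102 103 100 103 103 103 103 102 100 101 101 104 104 102 102 102 107
 111 115 115 111 110 108 108 108]
[array([274.6, 234.2]), array([274.8, 292.9])]
[array([274.6, 240. ]), array([274.8, 289.1])]
[array([274.5, 290.5]), array([274.7, 334.7])]
```

```bash
python3 -m inch '[[[0,0,-0.008],0,0.6],[[0,0,-0.016],0,0.6],[[-0.01,0,-0.012],0,0.35],[[-0.0105,-0.0005,0],0,0.35],[[0,0,0],0,0.35],[[0,0,0],0,0.35],[[0,0,0.008],0,0.35],[[0,0,0],0,0.35]]'; python3 -m inch '[[[0,0,0.003],0,0.35],[[0,0,0],0,0.35]]';  python3 -m inch '[[[0,0,0.0025],0,0.35],[[0,0,0],0,0.35]]'; python3 -m inch '[[[0,0,0.002],0,0.35],[[0,0,0],0,0.35]]'; python3 -c "
from h import *
delta((.5566,.2218,.2836))"
```

```text
clock: 33.85
ee_pos: [0.5564, 0.2217, 0.2943]
orientation: [3.133, 0.227, -0.005]
force: [-0.4, 0.0, -0.7]
finger_gap: 0.0295
grasp_force: 0.0
clock: 34.05
ee_pos: [0.5568, 0.2219, 0.2922]
orientation: [3.133, 0.227, -0.002]
force: [-0.4, 0.4, -0.7]
finger_gap: 0.0296
grasp_force: 0.0
clock: 34.25
ee_pos: [0.5569, 0.222, 0.2903]
orientation: [3.133, 0.227, -0.001]
force: [-0.6, 0.2, 1.0]
finger_gap: 0.0299
grasp_force: 0.0
clock: 34.45
ee_pos: [0.5569, 0.222, 0.2885]
orientation: [3.133, 0.227, -0.0]
force: [-0.2, -0.4, -0.2]
finger_gap: 0.03
grasp_force: 0.0
t 34.45 pos [0.5569 0.222  0.2885] yaw 8.29 tilt [-3.e-04 -1.e-04 -1.e+00] gap 0.03 gf 0.0 F [-0.2 -0.4 -0.2]
 turn 0.0 then shift(after turn) mm [-0.3  0.1  4.9]
```

```bash
python3 -m inch '[[[0,0,0.002],0,0.35],[[0,0,0],0,0.35]]'; python3 -m inch '[[[0,0,0.0015],0,0.35],[[0,0,0],0,0.35]]';  python3 -m inch '[[[0,0,0.0015],0,0.35],[[0,0,0],0,0.35]]'; python3 -m inch '[[[0,0,0.0015],0,0.35],[[0,0,0],0,0.35]]'; python3 -c "
from h import *
delta((.5566,.2218,.2836))"
```

```text
clock: 34.65
ee_pos: [0.5568, 0.222, 0.2865]
orientation: [3.133, 0.227, -0.001]
force: [-0.0, 0.1, -0.5]
finger_gap: 0.0297
grasp_force: 0.0
clock: 34.85
ee_pos: [0.5569, 0.222, 0.285]
orientation: [3.133, 0.227, -0.0]
force: [0.3, 0.2, -0.5]
finger_gap: 0.0299
grasp_force: 0.0
clock: 35.05
ee_pos: [0.5571, 0.2221, 0.2843]
orientation: [-3.133, -0.227, -0.001]
force: [-1.1, -1.0, 3.0]
finger_gap: 0.0296
grasp_force: 1.3
clock: 35.25
ee_pos: [0.5572, 0.2221, 0.284]
orientation: [3.133, 0.227, 0.0]
force: [-4.2, -1.0, 9.5]
finger_gap: 0.03
grasp_force: 5.0
t 35.25 pos [0.5572 0.2221 0.284 ] yaw 8.3 tilt [ 3.e-04  0.e+00 -1.e+00] gap 0.03 gf 4.9777639377862215 F [-4.2 -1.   9.5]
 turn 0.0 then shift(after turn) mm [-0.7  0.2  0.4]
```

```bash
python3 -m inch '[[[0,0,-0.02],0,0.35],[[0,0,-0.04],0,0.35],[[-0.005,0.02,0],0,0.35],[[-0.011,0.043,0],0,0.5],[[-0.011,0.043,0],0,0.5],[[-0.011,0.043,0],0,0.5],[[-0.011,0.043,0],0,0.5],[[-0.011,0.043,0],0,0.5]]'; python3 -m inch '[[[-0.011,0.043,0.02],0,0.5],[[-0.011,0.043,0.02],0,0.5],[[-0.011,0.043,0.03],0,0.5],[[-0.006,0.025,0.025],0,0.5],[[-0.003,0.007,0.01],0,0.5],[[0,0,0],0,0.5],[[0,0,0],0,0.5]]'
python3 - <<'E'
from h import *
delta((.513,-.185,.235)); i,*C=shot("wrist","w22.png"); g=i.min(2).astype(int)
u,v=proj((.516,-.184,.020),*C); print(u,v); u,v=int(u),int(v)
b=cv2.morphologyEx((g>55).astype(np.uint8),cv2.MORPH_OPEN,np.ones((3,3)))
n,l,s,c=cv2.connectedComponentsWithStats(b)
for k in range(1,n):
    if 300<s[k][4]<4000: print(s[k],c[k])
print(g[v-50:v+50:2,u]); print(g[v,u-50:u+50:2])
E
```

```text
clock: 36.05
ee_pos: [0.531, -0.0208, 0.3421]
orientation: [3.133, 0.228, 0.001]
force: [0.9, 0.1, 0.5]
finger_gap: 0.0426
grasp_force: 0.0
clock: 36.75
ee_pos: [0.5138, -0.181, 0.2395]
orientation: [-3.133, -0.227, -0.001]
force: [1.1, -0.3, -0.1]
finger_gap: 0.0428
grasp_force: 0.0
t 36.75 pos [ 0.5138 -0.181   0.2395] yaw 8.3 tilt [ 3.e-04  4.e-04 -1.e+00] gap 0.0428 gf 0.0 F [ 1.1 -0.3 -0.1]
 turn 0.0 then shift(after turn) mm [-1.4  3.9  4.5]
281.2359327613007 239.2861816101776
[198 264  27  53 658] [210.95744681 289.2006079 ]
[ 385  357   44   63 1846] [403.39165764 388.04767064]
[  0 381  22  34 485] [  8.4371134  395.73814433]
[130 382  38  38 886] [153.51128668 404.37020316]
[ 19  27  27  24  23  27  20  25  26  23  23  72  86  85 114 153 137 125
  34  21  24  20  62  73  74  76  75  27  30  78  85  92  87 227 254 249
 183  68  72  71  66  23  17  13  44  70  62 113 238 234]
[ 22  24  24  24  24  21  23  23  25  22  22  23  23  43 130 140 143 121
  82  43  19  21  28  75  77  76  75  65  73  71  55  21  59  89 238 250
 244 211  74  75  77  75  75  73  74  77  73  74  72  72]
```

```bash
python3 -m inch '[[[-0.0024,0.0037,0.01],0,0.5],[[0,0,0.02],0,0.5],[[0,0,0.015],0,0.5],[[0,0,0.009],0,0.5],[[0,0,0],0,0.5],[[0,0,0],0,0.5]]'; python3 -c "
from h import *
delta((.5120,-.1849,.1845))"; python3 -m inch '[[[0,0,0],0,0.2],[[0,0,0],0,0.2],[[0,0,0],0,0.2],[[0,0,0],0,0.2],[[0,0,0],0,0.2]]'; python3 -c "
from h import *
delta((.5120,-.1849,.1845))"
```

```text
clock: 37.4
ee_pos: [0.5118, -0.1855, 0.1852]
orientation: [-3.133, -0.228, 0.0]
force: [0.8, -0.4, 0.8]
finger_gap: 0.0428
grasp_force: 0.0
t 37.4 pos [ 0.5118 -0.1855  0.1852] yaw 8.32 tilt [-1.e-04  1.e-04 -1.e+00] gap 0.0428 gf 0.0 F [ 0.8 -0.4  0.8]
 turn 0.0 then shift(after turn) mm [ 0.3 -0.5  0.7]
clock: 37.9
ee_pos: [0.5122, -0.1859, 0.1863]
orientation: [3.133, 0.227, 0.003]
force: [-1.4, 1.1, 5.9]
finger_gap: 0.026
grasp_force: 59.0
t 37.9 pos [ 0.5122 -0.1859  0.1863] yaw 8.29 tilt [ 1.7e-03 -6.0e-04 -1.0e+00] gap 0.026 gf 59.02478188276291 F [-1.4  1.1  5.9]
 turn 0.0 then shift(after turn) mm [-0.1 -1.   1.8]
```

```bash
python3 -m inch '[[[0,0,-0.01],0,0.2],[[0,0,-0.02],0,0.2],[[0,0,-0.03],0,0.2],[[0,0,-0.04],0,0.2],[[0,0,-0.04],0,0.2],[[0.005,-0.02,-0.02],0,0.2],[[0.01,-0.042,0],0,0.2],[[0.01,-0.042,0],0,0.2]]'; python3 -m inch '[[[0.01,-0.042,0],0,0.2],[[0.01,-0.042,0],0,0.2],[[0.01,-0.042,0],0,0.2],[[0.01,-0.042,0],0,0.2],[[0.01,-0.042,0],0,0.2],[[0.005,-0.04,0],0,0.2],[[0.005,-0.025,0],0,0.2],[[0,-0.01,0],0,0.2]]'; python3 -m inch '[[[0,0,0],0,0.2],[[0,0,0],0,0.2]]'; python3 -c "
from h import *
i,*C=shot('wrist','w23.png'); delta((.5419,.2197,.322)); g=i.min(2).astype(int); print(g[220:360:2,276]); print(g[290,215:340:2])"
```

```text
clock: 38.7
ee_pos: [0.5216, -0.0787, 0.3471]
orientation: [3.133, 0.223, 0.005]
force: [0.2, -0.4, -0.6]
finger_gap: 0.0264
grasp_force: 59.1
clock: 39.5
ee_pos: [0.5393, 0.2138, 0.3455]
orientation: [-3.133, -0.232, -0.001]
force: [0.1, 0.3, -0.6]
finger_gap: 0.026
grasp_force: 59.1
clock: 39.7
ee_pos: [0.5394, 0.2106, 0.3451]
orientation: [3.132, 0.227, -0.001]
force: [-0.5, -0.8, -0.3]
finger_gap: 0.0261
grasp_force: 59.1
t 39.75 pos [0.5395 0.2103 0.3451] yaw 8.24 tilt [-5.e-04 -9.e-04 -1.e+00] gap 0.026 gf 59.140035063028336 F [ 0.4 -0.1 -0.2]
 turn 0.0 then shift(after turn) mm [ 3.7 -9.  23.1]
[147 150 149 143 151 149 151 144 145 148  79  43  46  47  44  49  80  82
  78  73  76  49   4  22  36  39  36  37  39  37  38  37  38  45  44  48
  45  46  45  53  79  81  73  71  15  11  14  10  11  11  13  10   8   7
   8  15   7  11   5   1   8  11   7  12   6  10   1  12   6   7]
[16 15 13  8 12 32 51 50 50 50 54 54 17  7  6  4 20 71 76 74 78 68 56 51
 47 46 47 45 45 45 45 45 43 42 48 41 41 46 39 42 54 70 72 73 74 22  6  8
  4 13 53 54 52 54 51 52 37 11 16 12  3 15 10]
```

```bash
python3 - <<'E'
from h import *
ringpose("w23.png",240,251,308,262.5,298.5,276,np.load("T.npy"),30,14)
E
python3 -m inch '[[[0.0037,-0.005,0.01],0,0.2],[[0,-0.004,0.01],0,0.2],[[0,0,0.002],0,0.2],[[0,0,0],0,0.2],[[0,0,0],0,0.2]]'; python3 -c "
from h import *
delta((.5419,.2197,.3168))"
```

```text
ring mid x,z [ -0.4 180.5] tilt 0.1 res [ 0.  -0.3  0.1  0.4 -0.2]
clock: 40.25
ee_pos: [0.542, 0.2208, 0.3229]
orientation: [3.133, 0.227, -0.001]
force: [0.2, 0.0, -0.0]
finger_gap: 0.0261
grasp_force: 59.1
t 40.25 pos [0.542  0.2208 0.3229] yaw 8.29 tilt [-5.e-04 -3.e-04 -1.e+00] gap 0.0261 gf 59.143157713115215 F [ 0.2  0.  -0. ]
 turn 0.0 then shift(after turn) mm [-0.3  1.1  6.1]
```

```bash
python3 - <<'E'
from h import *
ringpose("w15.png",229,248.5,333.5,271.5,313,276,np.load("T.npy"),42,24)
E
python3 -m inch '[[[0,0.0005,0.002],0,0.2],[[0,0,0],0,0.2]]';python3 -m inch '[[[0,0,0.002],0,0.2],[[0,0,0],0,0.2]]'; python3 -m inch '[[[0,0,0.002],0,0.2],[[0,0,0],0,0.2]]'; python3 -m inch '[[[0,0,0.002],0,0.2],[[0,0,0],0,0.2]]'; python3 -c "
from h import *
delta((.5419,.2197,.3168))"
```

```text
ring mid x,z [  0.7 172.6] tilt -1.2 res [-0.   0.1 -0.1 -0.2  0.2]
clock: 40.45
ee_pos: [0.5421, 0.2204, 0.3213]
orientation: [3.133, 0.227, 0.0]
force: [0.1, -0.5, -1.2]
finger_gap: 0.026
grasp_force: 59.1
clock: 40.65
ee_pos: [0.542, 0.2205, 0.3192]
orientation: [-3.133, -0.227, -0.0]
force: [-1.0, 0.6, 0.0]
finger_gap: 0.026
grasp_force: 59.2
clock: 40.85
ee_pos: [0.542, 0.2206, 0.318]
orientation: [3.133, 0.227, -0.001]
force: [-2.4, -0.3, 5.3]
finger_gap: 0.0259
grasp_force: 59.8
clock: 41.05
ee_pos: [0.5419, 0.2206, 0.3171]
orientation: [3.133, 0.227, -0.002]
force: [-5.6, -1.4, 10.0]
finger_gap: 0.026
grasp_force: 60.4
t 41.05 pos [0.5419 0.2206 0.3171] yaw 8.3 tilt [-1.1e-03 -4.0e-04 -1.0e+00] gap 0.026 gf 60.400979183614254 F [-5.6 -1.4 10. ]
 turn 0.0 then shift(after turn) mm [-0.2  0.8  0.3]
```

```bash
python3 -m inch '[[[0,0,0.002],0,0.2],[[0,0,0],0,0.2]]';python3 -m inch '[[[0,0,0.002],0,0.2],[[0,0,0],0,0.2]]'; python3 -m inch '[[[0,0,0.002],0,0.2],[[0,0,0],0,0.2]]'; python3 -c "
from h import *
i,*C=shot('wrist','w24.png'); delta((.5419,.2197,.3168)); g=i.min(2).astype(int); print(g[220:360:2,276])"
```

```text
clock: 41.25
ee_pos: [0.5418, 0.2206, 0.3162]
orientation: [3.133, 0.228, -0.003]
force: [-7.4, -2.2, 15.6]
finger_gap: 0.0261
grasp_force: 61.1
clock: 41.45
ee_pos: [0.5416, 0.2203, 0.3148]
orientation: [3.132, 0.228, -0.004]
force: [-9.9, -4.1, 18.6]
finger_gap: 0.0259
grasp_force: 62.9
clock: 41.65
ee_pos: [0.5413, 0.2202, 0.3131]
orientation: [3.132, 0.228, -0.006]
force: [-11.3, -4.6, 22.1]
finger_gap: 0.0261
grasp_force: 65.3
t 41.7 pos [0.5413 0.2203 0.3131] yaw 8.32 tilt [-0.0038 -0.0018 -1.    ] gap 0.0264 gf 65.25347502079967 F [-11.5  -4.1  22. ]
 turn 0.0 then shift(after turn) mm [ 0.5  0.6 -3.7]
[ 67  65  69  71  69  71  73  78  77  79  74  50  54  58  56  54  56  53
  56  59  71  75  67  86 151 152 156 152  77  61  54  57  57  55  57  54
  54  58  58  71  74  69 135  50  36  38  30  35  34  32  34  31  31  34
  30  29  23  11  12  10  16   6  16  13  10  12  10  12  14  12]
```

```bash
python3 -m inch '[[[0,0,0.002],0,0.2],[[0,0,0.0015],0,0.2],[[0,0,0],0,0.2]]';python3 -m inch '[[[0,0,0.0015],0,0.2],[[0,0,0],0,0.2]]'; python3 -c "
from h import *
ringpose('w24.png',242,259,305.5,267,298,276,np.load('T.npy'),30,14)
i,*C=shot('wrist','w25.png'); delta((.5419,.2197,.3168)); g=i.min(2).astype(int); print(g[230:330,276])"
```

```text
clock: 42.0
ee_pos: [0.5416, 0.2196, 0.3102]
orientation: [3.13, 0.228, -0.005]
force: [-11.9, -7.8, 24.6]
finger_gap: 0.0261
grasp_force: 69.8
clock: 42.2
ee_pos: [0.5416, 0.2195, 0.3091]
orientation: [3.13, 0.228, -0.006]
force: [-11.9, -8.4, 25.6]
finger_gap: 0.0259
grasp_force: 71.5
ring mid x,z [ -3.6 186.1] tilt 11.5 res [-0.   0.1  0.1 -0.1 -0.1]
t 42.25 pos [0.5416 0.2195 0.3092] yaw 8.33 tilt [-0.0032 -0.0039 -1.    ] gap 0.0259 gf 71.48381525228729 F [-12.8  -7.6  25.7]
 turn 0.0 then shift(after turn) mm [ 0.3 -0.2 -7.6]
[ 71  72  71  72  75  72  77  73  74  75  77  74  72  74  72  63  59  62
  59  61  62  59  57  59  60  59  60  55  60  57  59  61  59  59  63  61
  66  69  72  73  76  73  68  74 122 143 112  72  58  58  62  61  61  61
  66  57  62  63  61  63  64  61  61  63  63  61  61  66  69  70  75  77
  68  80 128 159 165 125  66  35  34  34  36  32  34  35  31  36  34  29
  35  33  32  33  31  33  33  33  31  33]
```

```bash
python3 -m inch '[[[0,0,0.002],0,0.2],[[0,0,0.002],0,0.2],[[0,0,0],0,0.2]]'; python3 -c "
from h import *
ringpose('w25.png',244.5,267,308.5,276,298,276,np.load('T.npy'),30,14)
i,*C=shot('wrist','w26.png'); delta((.5419,.2197,.3168)); g=i.min(2).astype(int); print(g[230:330,276]); print(g[290,215:340:2])"
```

```text
clock: 42.55
ee_pos: [0.5419, 0.2194, 0.306]
orientation: [3.129, 0.228, -0.004]
force: [-13.5, -8.7, 29.2]
finger_gap: 0.0257
grasp_force: 76.9
ring mid x,z [  0.4 176.3] tilt 23.3 res [ 0.1 -0.3  0.9  0.5 -1.3]
t 42.6 pos [0.5419 0.2194 0.306 ] yaw 8.33 tilt [-0.0025 -0.0041 -1.    ] gap 0.026 gf 76.90520088173571 F [-13.1  -8.8  29.4]
 turn 0.0 then shift(after turn) mm [  0.   -0.3 -10.8]
[ 67  67  70  72  71  71  70  72  72  71  72  71  74  73  78  75  76  75
  71  63  63  64  64  63  63  65  64  64  64  61  59  64  65  62  62  63
  61  61  62  63  66  66  66  68  70  72  74  72  68  65  62  64  64  65
  63  67  68  65  63  64  69  66  67  65  62  64  63  65  66  72  75  70
  71 104 149 169 167 168 164 149  88  42  32  36  33  31  34  35  32  32
  32  34  35  33  33  32  32  32  31  30]
[12 13 15 16  6 32 54 53 57 51 53 51 14  2 10 10 46 69 68 69 52 53 54 61
 59 62 64 67 66 66 65 66 63 62 58 62 57 57 55 49 45 49 59 67 66 36  5  9
  5 11 53 55 54 53 53 54 39 12 12 13 14 13 12]
```

```bash
python3 -m inch '[[[0,0,-0.01],0,0.2],[[0,0,-0.012],0,0.2],[[0.002,0,-0.004],0,0.2],[[0.002,0,0],0,0.2],[[0,0,0],0,0.2]]'; python3 -c "
from h import *
ringpose('w26.png',248.5,273,310,279,298.5,276,np.load('T.npy'),30,14)
i,*C=shot('wrist','w27.png'); delta((.5585,.2221,.3168)); g=i.min(2).astype(int); print(g[230:330,276]); print(g[290,215:340:2]);
cv2.imwrite('pics/c8.png',cv2.resize(np.clip(cv2.cvtColor(i[170:370,176:376],4)*1.8,0,255).astype(np.uint8),(600,600),interpolation=2))"
```

```text
clock: 43.1
ee_pos: [0.5462, 0.2212, 0.3256]
orientation: [3.133, 0.227, -0.001]
force: [-0.3, -0.3, -0.9]
finger_gap: 0.0261
grasp_force: 73.3
ring mid x,z [ -2.1 178.4] tilt 26.6 res [ 0.2  0.2  1.3 -0.  -1.7]
t 43.15 pos [0.5459 0.2211 0.3253] yaw 8.3 tilt [-1.4e-03 -4.0e-04 -1.0e+00] gap 0.026 gf 73.24610139986362 F [-0.6  0.3  0.5]
 turn 0.0 then shift(after turn) mm [12.6  0.9  8.5]
[71 71 69 71 71 72 76 73 76 77 75 73 67 69 66 68 68 59 58 61 61 61 62 62
 64 61 63 59 59 60 62 56 60 59 58 66 63 61 61 65 63 66 72 73 74 68 67 59
 58 59 57 62 65 61 60 62 63 62 63 64 63 64 64 62 62 66 61 65 61 64 72 71
 74 69 66 54 36 33 33 31 36 37 34 34 35 31 33 32 36 32 33 34 32 32 33 33
 31 30 31 25]
[ 8 12 13 12 15 35 51 52 52 51 54 51 15  6 10  5 51 70 70 68 55 54 57 57
 59 60 58 60 63 65 63 60 62 61 57 58 57 55 51 51 48 43 63 68 69 33  5  8
  4 15 50 55 50 50 52 52 34 12 14 13 10 15 14]
```

View pics/c8.png

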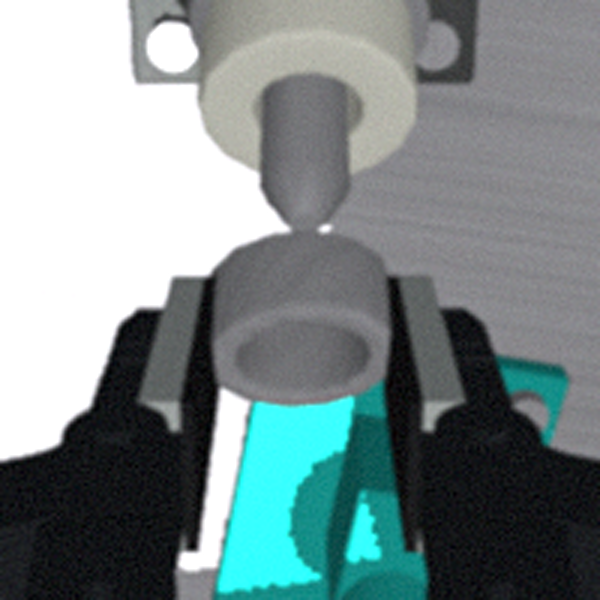

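```bash
python3 -c "
from h import *
T=np.load('T.npy')
ringpose('w27.png',247.3,272.5,304.5,277.5,298.8,276,T,30,14)
ringpose('w27.png',247.3,272.5,304.5,None,None,276,T,30,14)"
```

```text
ring mid x,z [ -2.8 181.7] tilt 28.9 res [ 0.   0.2  0.2 -0.2 -0.2]
ring mid x,z [ -1.9 179.8] tilt 29.3 res [-0. -0. -0.]
```

```bash
python3 -m inch '[[[0.0025,0.0012,0],0,0.2],[[0.002,0,0],0,0.2],[[0,0,0],0,0.2]]'; python3 -m inch '[[[0.002,0,0.0035],0,0.2],[[0.002,0,0.0035],0,0.2],[[0,0,0],0,0.2]]'; python3 -m inch '[[[0.0018,0,0.003],0,0.2],[[0,0,0],0,0.2]]';python3 -m inch '[[[0.0018,0,0.003],0,0.2],[[0,0,0],0,0.2]]'; python3 -c "
from h import *
delta((.5585,.2221,.3))"
```

```text
clock: 43.45
ee_pos: [0.5509, 0.2205, 0.3259]
orientation: [3.133, 0.227, -0.0]
force: [-0.8, 0.3, -0.7]
finger_gap: 0.0263
grasp_force: 73.2
clock: 43.75
ee_pos: [0.5545, 0.2211, 0.3184]
orientation: [3.133, 0.227, -0.002]
force: [-0.4, 0.3, -0.5]
finger_gap: 0.0262
grasp_force: 73.2
clock: 43.95
ee_pos: [0.5564, 0.2214, 0.3157]
orientation: [3.133, 0.227, -0.001]
force: [-0.5, 0.1, -0.5]
finger_gap: 0.0262
grasp_force: 73.2
clock: 44.15
ee_pos: [0.5581, 0.2216, 0.3128]
orientation: [3.133, 0.227, -0.001]
force: [0.0, 0.8, -0.5]
finger_gap: 0.0262
grasp_force: 73.2
t 44.15 pos [0.5581 0.2216 0.3128] yaw 8.29 tilt [-6.e-04 -2.e-04 -1.e+00] gap 0.0262 gf 73.23897513690639 F [ 0.   0.8 -0.5]
 turn 0.0 then shift(after turn) mm [ 0.4 -0.4 12.8]
```

```bash
python3 -m inch '[[[0.0018,0,0.003],0,0.2],[[0.0018,0,0.003],0,0.2],[[0,0,0],0,0.2]]'; python3 -m inch '[[[0.0018,0,0.003],0,0.2],[[0,0,0],0,0.2]]'; python3 -m inch '[[[0.0015,0,0.0025],0,0.2],[[0,0,0],0,0.2]]';python3 -m inch '[[[0.001,0,0.0018],0,0.2],[[0,0,0],0,0.2]]'; python3 -c "
from h import *
delta((.5585,.2221,.296))"
```

```text
clock: 44.45
ee_pos: [0.5604, 0.222, 0.3054]
orientation: [3.133, 0.227, -0.008]
force: [-3.1, 0.4, -4.3]
finger_gap: 0.0262
grasp_force: 72.9
clock: 44.65
ee_pos: [0.5621, 0.2223, 0.3025]
orientation: [3.133, 0.227, -0.009]
force: [-4.2, -0.6, -3.2]
finger_gap: 0.026
grasp_force: 73.1
clock: 44.85
ee_pos: [0.5634, 0.2225, 0.3001]
orientation: [3.132, 0.227, -0.01]
force: [-5.9, -1.2, -1.5]
finger_gap: 0.026
grasp_force: 73.2
clock: 45.05
ee_pos: [0.5643, 0.2226, 0.2984]
orientation: [3.132, 0.227, -0.011]
force: [-5.5, -0.2, -1.4]
finger_gap: 0.0261
grasp_force: 73.2
t 45.05 pos [0.5643 0.2226 0.2984] yaw 8.29 tilt [-0.0067 -0.0014 -1.    ] gap 0.0261 gf 73.23187854084722 F [-5.5 -0.2 -1.4]
 turn 0.0 then shift(after turn) mm [-5.8 -0.3  2.4]
```

```bash
python3 -m inch '[[[0.0008,0,0.0014],0,0.2],[[0,0,0],0,0.2]]'; python3 -m inch '[[[0.0008,0,0.0014],0,0.2],[[0,0,0],0,0.2]]';python3 -m inch '[[[0.0008,0,0.0014],0,0.2],[[0,0,0],0,0.2]]';python3 -m inch '[[[0.0008,0,0.0014],0,0.2],[[0,0,0],0,0.2]]'; python3 -c "
from h import *
delta((.5585,.2221,.296))"
```

```text
clock: 45.25
ee_pos: [0.565, 0.2227, 0.2971]
orientation: [3.132, 0.227, -0.011]
force: [-7.4, 0.2, -0.5]
finger_gap: 0.026
grasp_force: 73.3
clock: 45.45
ee_pos: [0.5657, 0.2229, 0.2957]
orientation: [3.132, 0.227, -0.011]
force: [-7.1, -0.0, -0.3]
finger_gap: 0.0265
grasp_force: 73.3
clock: 45.65
ee_pos: [0.5665, 0.223, 0.2943]
orientation: [3.133, 0.227, -0.011]
force: [-7.6, -1.0, -0.9]
finger_gap: 0.0261
grasp_force: 73.3
clock: 45.85
ee_pos: [0.5672, 0.2231, 0.2931]
orientation: [3.133, 0.227, -0.012]
force: [-7.4, -1.6, 0.2]
finger_gap: 0.0262
grasp_force: 73.4
t 45.85 pos [0.5672 0.2231 0.2931] yaw 8.29 tilt [-0.0074 -0.0014 -1.    ] gap 0.0262 gf 73.43360963416404 F [-7.4 -1.6  0.2]
 turn 0.0 then shift(after turn) mm [-8.8 -0.3 -2.9]
```

```bash
python3 -m inch '[[[0.0006,0,0.0012],0,0.2],[[0,0,0],0,0.2]]'; python3 -m inch '[[[0.0006,0,0.0012],0,0.2],[[0,0,0],0,0.2]]';python3 -m inch '[[[0.0006,0,0.0012],0,0.2],[[0,0,0],0,0.2]]'; python3 -c "
from h import *
delta((.5585,.2221,.296)); i,*C=shot('wrist','w28.png'); g=i.min(2).astype(int); print(g[210:310,276])
for s,R_ in ((42,21),(42,15),(56,15)): print([np.round(proj(np.array([.5922,.2270,.0776])+s/1000*np.array([-.495,-.0715,.866])+rad*np.array([.857,.124,.5])/1000,*C),1) for rad in(R_,-R_)])"
```

```text
clock: 46.05
ee_pos: [0.5676, 0.2232, 0.293]
orientation: [3.132, 0.227, -0.014]
force: [-10.4, -1.4, 5.9]
finger_gap: 0.026
grasp_force: 74.0
clock: 46.25
ee_pos: [0.5679, 0.2233, 0.2928]
orientation: [3.132, 0.227, -0.016]
force: [-14.3, -2.0, 11.8]
finger_gap: 0.026
grasp_force: 74.7
clock: 46.45
ee_pos: [0.5682, 0.2233, 0.2927]
orientation: [3.132, 0.227, -0.019]
force: [-16.8, -2.7, 17.2]
finger_gap: 0.0258
grasp_force: 75.3
t 46.45 pos [0.5682 0.2233 0.2927] yaw 8.28 tilt [-0.0117 -0.0027 -0.9999] gap 0.0258 gf 75.32610470252393 F [-16.8  -2.7  17.2]
 turn 0.0 then shift(after turn) mm [-9.8 -0.2 -3.3]
[ 94  93  93  92  95  91  93  95  94  93  91  93  89  95  91  95  94  93
  95  93  92  91  90  94  96  96  94  94 102  97 104 106 109 102 105 104
 100  88  68  64  67  64  64  67  65  63  66  67  66  63  65  62  64  62
  65  66  68  63  67  68  69  71  75  76  80  76  73  69  66  71  69  68
  70  70  68  66  67  69  71  69  72  69  66  74  72  72  72  75  79  75
  78  77  81  81  81  82  82  84  84  87]
[array([274.7, 238.5]), array([274.9, 286.1])]
[array([274.7, 246.6]), array([274.9, 280.4])]
[array([274.7, 273.6]), array([274.8, 305.6])]
```

```bash
python3 -m inch '[[[-0.0015,0,-0.001],0,0.2],[[0,0,0],0,0.3],[[0,0,0],0,0.31],[[0,0,0],0,0.32],[[0,0,0],0,0.33],[[0,0,0],0,0.34],[[0,0,0],0,0.345],[[0,0,0],0,0.35]]'; python3 -m inch '[[[0,0,0],0,0.355],[[0,0,0],0,0.36],[[0,0,0],0,0.37],[[0,0,0],0,0.4],[[0,0,0],0,0.45],[[0,0,0],0,0.5],[[0,0,0],0,0.5]]'; python3 -c "
from h import *
delta((.5585,.2221,.296)); i,*C=shot('wrist','w29.png'); g=i.min(2).astype(int); print(g[230:310,276])
for s,R_ in ((42,21),(42,15),(56,15)): print([np.round(proj(np.array([.5922,.2270,.0776])+s/1000*np.array([-.495,-.0715,.866])+rad*np.array([.857,.124,.5])/1000,*C),1) for rad in(R_,-R_)])"
```

```text
clock: 47.3
ee_pos: [0.5706, 0.2235, 0.2926]
orientation: [-3.133, -0.227, -0.007]
force: [0.6, 0.4, -0.2]
finger_gap: 0.03
grasp_force: 0.1
clock: 48.0
ee_pos: [0.5694, 0.2233, 0.2917]
orientation: [-3.133, -0.227, 0.0]
force: [-0.6, -0.1, 0.5]
finger_gap: 0.0429
grasp_force: 0.0
t 48.0 pos [0.5694 0.2233 0.2917] yaw 8.3 tilt [-1.e-04  0.e+00 -1.e+00] gap 0.0429 gf 0.0 F [-0.6 -0.1  0.5]
 turn 0.0 then shift(after turn) mm [-11.   -0.4  -4.3]
[ 96  93  97  95  96  96  98  94  96  96  95  97  95  95  95  96  96 103
 105 107 109 105 106 108 101  86  74  64  66  64  65  68  66  69  68  66
  65  68  66  63  66  65  67  71  66  70  71  67  68  75  76  76  74  74
  75  73  66  67  73  69  68  68  71  70  65  72  73  69  72  69  70  72
  71  74  77  79  75  80  78  80]
[array([274.6, 246. ]), array([274.8, 293. ])]
[array([274.7, 253.9]), array([274.8, 287.4])]
[array([274.6, 281.2]), array([274.7, 312.8])]
```

```bash
python3 -m inch '[[[0,0,-0.008],0,0.5],[[0,0,-0.014],0,0.5],[[-0.01,0,0],0,0.28],[[-0.009,0,0],0,0.28],[[0,0,0],0,0.28],[[0,0,0],0,0.28],[[0,0,0.008],0,0.28],[[0,0,0],0,0.28]]'; python3 -m inch '[[[0,0,0.002],0,0.28],[[0,0,0],0,0.28]]';  python3 -m inch '[[[0,0,0.002],0,0.28],[[0,0,0],0,0.28]]'; python3 -m inch '[[[0,0,0.002],0,0.28],[[0,0,0],0,0.28]]'; python3 -c "
from h import *
delta((.5506,.2210,.297))"
```

```text
clock: 48.85
ee_pos: [0.5501, 0.2203, 0.3041]
orientation: [3.133, 0.227, -0.004]
force: [-0.0, -0.2, 0.4]
finger_gap: 0.024
grasp_force: 0.0
clock: 49.05
ee_pos: [0.5506, 0.2205, 0.3031]
orientation: [3.133, 0.227, -0.001]
force: [0.3, -0.0, -0.3]
finger_gap: 0.0236
grasp_force: 0.0
clock: 49.25
ee_pos: [0.5507, 0.2205, 0.3015]
orientation: [3.133, 0.227, -0.001]
force: [-0.1, 0.3, -0.3]
finger_gap: 0.0238
grasp_force: 0.0
clock: 49.45
ee_pos: [0.5506, 0.2205, 0.2995]
orientation: [3.133, 0.227, -0.001]
force: [0.5, 0.2, 0.4]
finger_gap: 0.0237
grasp_force: 0.0
t 49.45 pos [0.5506 0.2205 0.2995] yaw 8.3 tilt [-4.e-04 -1.e-04 -1.e+00] gap 0.0237 gf 0.0 F [0.5 0.2 0.4]
 turn 0.0 then shift(after turn) mm [ 0.1 -0.5  2.5]
```

```bash
python3 -m inch '[[[0,0,0.0015],0,0.28],[[0,0,0],0,0.28]]';  python3 -m inch '[[[0,0,0.0012],0,0.28],[[0,0,0],0,0.28]]'; python3 -m inch '[[[0,0,0.0012],0,0.28],[[0,0,0],0,0.28]]'; python3 -c "
from h import *
delta((.5506,.2210,.297))"
```

```text
clock: 49.65
ee_pos: [0.5506, 0.2206, 0.298]
orientation: [3.133, 0.227, -0.0]
force: [-0.6, -0.9, 0.1]
finger_gap: 0.0236
grasp_force: 0.0
clock: 49.85
ee_pos: [0.5507, 0.2206, 0.2971]
orientation: [-3.133, -0.227, -0.0]
force: [-0.8, 0.4, 0.1]
finger_gap: 0.0234
grasp_force: 0.3
clock: 50.05
ee_pos: [0.5509, 0.2207, 0.2968]
orientation: [-3.133, -0.227, -0.001]
force: [-1.5, -1.2, 3.4]
finger_gap: 0.0245
grasp_force: 2.3
t 50.05 pos [0.5509 0.2207 0.2968] yaw 8.3 tilt [ 5.e-04  2.e-04 -1.e+00] gap 0.0245 gf 2.2670050591818836 F [-1.5 -1.2  3.4]
 turn 0.0 then shift(after turn) mm [-0.2 -0.4 -0.2]
```

```bash
python3 -m inch '[[[0,0,-0.01],0,0.28],[[0,0,-0.03],0,0.28],[[0,0,-0.04],0,0.28],[[0,0.03,-0.03],0,0.28],[[0,0.04,0],0,0.28],[[0,0.03,0],0,0.28],[[0,0,0],0,0.28],[[0,0,0],0,0.28]]'
python3 - <<'E'
from h import *
s=r.sense(); print(s["clock"],s["ee_pos"],s["force"])
a,*C=shot("side","s9.png"); g=a.min(2).astype(int)
o=np.array([.5922,.2270,.0776]);u=np.array([-.495,-.0715,.866])
b=((a.min(2)>90)&(a[...,0]>a[...,2].astype(int)+3)).astype(np.uint8)
print("pred roller mid",proj(o+.03*u,*C),"collar",proj(o+.049*u,*C),"ring",proj(o+.009*u,*C))
for k in range(0,70,4): p=proj(o+k/1000*u,*C); print(k,a[int(round(p[1])),int(round(p[0]))],end=" ")
E
```

```text
clock: 50.85
ee_pos: [0.5651, 0.1211, 0.4061]
orientation: [-3.133, -0.224, -0.0]
force: [0.2, -1.0, 0.1]
finger_gap: 0.0239
grasp_force: 0.0
50.85 [0.56509526 0.12111293 0.40612815] [ 0.24066733 -0.96735151  0.11985318]
pred roller mid [269.6848925  165.98420626] collar [266.04572639 161.33457234] ring [273.61100897 171.00046652]
0 [128 123 129] 4 [128 124 126] 8 [100  96  89] 12 [95 95 89] 16 [101  97  92] 20 [98 94 90] 24 [100  99  91] 28 [192 187 176] 32 [73 71 72] 36 [73 71 72] 40 [64 62 67] 44 [70 70 71] 48 [125 123 126] 52 [65 66 69] 56 [71 70 71] 60 [90 86 86] 64 [108 104 107] 68 [133 131 133]
```

Along the pin the camera shows steel, then nylon, then the steel collar, then the bare tip. The probe touches also met each ring at its seated height.

```bash
python3 -c "
from rig import r
print(r.sign_off())"
```

```text
the job is handed in; nothing more can be done
None
```

The widest ring, the roller and the collar went onto the axle in that order, each lowered to contact and let go gradually. Touch checks found all three at their seated heights, the bolt was left in the tray, and the job was handed in at about 51 s with the gripper clear.

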